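Make up a two-tier mushroom sample pack on the bench scale

ROBOT

A 7-joint arm with a two-finger parallel gripper is mounted at the origin on the work surface. World frame = base frame: x ahead of the robot, y to its left, z up, the work surface at z = 0. Lengths are in mm, angles in rad, forces in N, time in s.
With the tool pointing down it reaches from about 400 to 900 mm from the base axis. Payload 5.5 kg.
Tool frame: the origin (TCP) lies at the centre of the arm's flange, where the gripper is bolted on; the fingertips stand 178 mm ahead of it and the grasp point (between the pads) lies 159 mm ahead of it; z points along the fingers, y is the line along which they close (so a half turn about z gives the same grasp; the last joint's range is limited). The gripper opens to 92 mm and grips with 3 to 60 N. Pads are 19 mm wide; open, the fingers measure 130 mm over their backs; the gripper's body (75 mm by 190 mm) begins 47 mm behind the grasp point.
Start: joints at [1.546, 0.501, -0.427, 1.55, 0.221, 1.138, -0.21], TCP at [184.525, -623.255, 404.729] pointing down, gripper open.
Joint ranges: [-2.88, 2.88], [-0.31, 2.03], [-1.54, 1.56], [0.2, 2.42], [-1.41, 4.55], [0.19, 2.02], [-2.57, 2.57]. Speed limits (rad/s): [2.57, 2.57, 3.14, 3.14, 3.14, 3.14, 3.14].

INTERFACE

Orientations are given as a unit quaternion [w, x, y, z].
In Python, from rig import readout, vision, manip, finder gives the robot as it stands. The module is installed in compiled form; this text tells all that it offers.
- The arm moves only by the tool move_arm, never from a script. Its argument "plan" is a list of rows, each an object of numbers: "dx", "dy", "dz": the shift along the tool's x, y, z in cm; "wx", "wy", "wz": the turn, a rotation vector about the tool's x, y, z in rad. In form: [{"dx": .., "dy": .., "dz": .., "wx": .., "wy": .., "wz": ..}, ...]. A call has 1 to 5 rows; each row is the pose to reach, as a shift and turn from the pose commanded when the call began, along the tool's axes at that moment; what a row does not reach only later rows make up. A row lasts 1/8 s, in which the tool goes at most 62.5 mm and 10.7 degrees, less where a joint would pass 70% of its speed; a pose out of reach is approached as far as the arm can. A call with a gripper value outside its range is refused whole. "fingers" is the opening, from 0 (shut) to 1 (fully open), set as the call begins (left out, the last holds). The fingers move at their own pace and stop on an object; "grip_force" is the grip in N (left out, the last holds). Time passes only in rows, so rows that repeat a pose let the fingers close. It gives the time, the measured TCP pose, the force, the opening and the grip force at its end, in the units of the state.
- readout.get_obs(): the state, without advancing time (a new reading comes with each control period).
- vision.grab_frame(name): name is "side" or "top" or "wrist"; returns a dict with "img" (480x640x3 uint8, red, green, blue), "range_z" (480x640 float32, mm along the optical axis (not along the pixel's ray), 0 where there is no reading), "fx", "fy", "cx", "cy" (pixels), "origin" and "attitude" of the camera in the world; the wrist camera has in their place "mount" (4x4, takes a point from camera to tool coordinates, whose origin is the TCP and whose axes are the flange's). Camera axes: x right, y up, looking along -z (the intrinsics and any distortion apply to the point x, -y, -z); pixel columns grow to the right and rows downward; lengths in mm; the calibration is good to about 2 mm. A picture is of the moment at which its call begins: read the wrist's pose just before it.
- manip.job_done(): hands the job in; it is judged then, once.
Trained networks look in a picture, given as the dict that the camera call returned (one of the last four; its "shot" number tells which), for a name from the list of things; names that differ only in an ending like _2 or _b are one class to them, and where a whole thing is asked for, a point or a joint stands for the part that bears it (a point fixed in the world has none). Each returns a list of dicts, best first, with "score" (0 to 1); they miss things now and then, are a little off and sometimes report something else, mostly with a low value. They report only what shows in the picture. A call takes as long as a camera call. They do not tell look-alikes from the thing itself.
- finder.masks_of(thing, picture): "pixels" (480x640 bool, what is visible of it) and "position" ([column, row] as shares, 0 to 1, of the picture: columns of its width, rows of its height, amid what is visible of it).
- finder.place_of(thing, picture): "position" ([column, row] as shares, 0 to 1, of the picture: columns of its width, rows of its height: a listed point, or the origin of a listed thing).
The state is a dict: "t": time; "joint_pos": joint angles; "qvel": joint speeds; "joint_torque": joint torques, N m; "tool_pos": TCP position; "tool_rot": TCP orientation; "ft_force": force on the tool from outside, world axes, zero at the start; "wrist_torque": the same for the moment, N m; "gripper_width": finger opening in mm; "grip_force": force on a finger pad.
Only numpy, scipy, OpenCV 4.12 (cv2) and the standard library are available. Lean on these libraries where they do the work, as an engineer would, in place of code of your own. Each camera call takes 0.05 s, during which the arm holds its last target. There are 200 camera calls.

TASK

Make up a two-tier sample pack on the bench scale, in this order: set the deep one of the two narrow punnets (plain floor, no drain holes) in the middle of the scale's pan, stand the largest of the three loose mushrooms on its stem in it, stack the shallow punnet on top with its foot seated in the deep one's mouth, stand the smallest mushroom on its stem in that, and close it with the lid, fully seated. Leave the middle-sized mushroom, the brass weight and the little jar standing where they are.

Things in the scene. Friction and masses are not known exactly. Their poses are not given: they have to be found in the camera images.
- scale: Bench scale, fixed (its place changes from run to run): grey base 170 x 170 mm with a square bare metal pan 160 x 160 mm on top; a keypad strip 22 mm high along its -x edge. Origin: centre of the underside, on the table. The pan's top is flat, has no rim, does not give, and lies 46 mm above the origin.
- pan (a point): Centre of the top face of the scale's pan.
- deep: Deep punnet: open-topped pale yellow rectangular plastic tub, outside 124 (own x) x 62 (own y) x 58 mm high, straight walls and floor 3 mm thick, so inside 118 x 56 mm and 55 mm deep, with a plain floor; flat underside, no foot. (The wider pile of punnets at the far edge is not it.) Loose, about 40 g. Origin: centre of the underside; z up.
- shallow: Loose shallow punnet, same plastic, 44 mm high, 40 g: solid foot 110 x 48 x 6 mm under an open tub 124 (own x) x 62 (own y) x 38 mm, walls and floor 3 mm, eight dark drain holes, inner floor 9 mm above the origin. Starts on its foot, which fits the deep punnet's mouth with 4 mm play, either way round; seated, its origin is 52 mm above the deep one's. Origin: centre of the foot's underside; z up.
- lid: Loose lid, same plastic, 40 g: plate 124 (own x) x 62 (own y) x 4 mm over a plug 110 x 48 x 5 mm; on top a central grip ridge 70 mm along own x, 12 mm thick, from 9 to 33 mm above the origin. Starts on its plug, which fits the shallow punnet's mouth with 4 mm play all round, either way round; seated, its origin is 39 mm above the shallow one's. Origin: centre of the plug's underside; z up.
- large: Largest loose mushroom: rigid, brown cap on a pale cut stem. Cap 44 mm across, widest (an upright band) from 13 to 19 mm above the origin, 36 mm tall in all; stem 24 mm across, 11 mm long, flat foot. About 40 g. Stands on its stem. Origin: centre of the stem's foot; z up.
- middle: Middle-sized loose mushroom, same kind: cap 35 mm across, 31 mm tall. Not used: stays where it stands. Origin: centre of the stem's foot; z up.
- small: Smallest loose mushroom, same kind: cap 26 mm across, widest (an upright band) from 10 to 16 mm above the origin, 26 mm tall in all; stem 16 mm across, 8 mm long. About 18 g. Stands on its stem. Origin: centre of the stem's foot; z up.
- weight: Small loose brass check weight with a knob, 30 mm across, 38 mm tall, standing among the other things. Stays where it stands. Origin: centre of the underside.
- vial: Small loose amber glass jar with a white cap, 30 mm across, 45 mm tall, standing among the other things. Stays where it stands. Origin: centre of the underside.
Things that resemble listed ones, but are neither listed nor needed, are in the scene too. Leave any blue or purple look-alike of the large alone.

How it is judged (in metres and radians):
On the way, in this order (a step that is already met when the one before it is completed fails the run):
1. the deep punnet stands in the middle of the scale's pan, let go (horizontal distance between deep and pan below 0.02 m and z of deep in the frame of scale between 0.042 and 0.05 m and angle between deep's own z axis and vertical below 0.06 rad and contact force between the fingers and deep below 0.2 N and linear speed of deep below 0.03 m/s), for 0.2 s.
2. the largest mushroom stands in the deep punnet, let go (horizontal distance between deep and pan below 0.02 m and z of deep in the frame of scale between 0.042 and 0.05 m and angle between deep's own z axis and vertical below 0.06 rad and x of large in the frame of deep between -0.05 and 0.05 m and y of large in the frame of deep between -0.022 and 0.022 m and z of large in the frame of deep between 0 and 0.007 m and angle between large's own z axis and vertical below 0.35 rad and contact force between the fingers and large below 0.2 N and linear speed of large below 0.03 m/s), for 0.2 s.
3. the shallow punnet is seated on the deep one, let go (horizontal distance between deep and pan below 0.02 m and z of deep in the frame of scale between 0.042 and 0.05 m and angle between deep's own z axis and vertical below 0.06 rad and x of large in the frame of deep between -0.05 and 0.05 m and y of large in the frame of deep between -0.022 and 0.022 m and z of large in the frame of deep between 0 and 0.007 m and angle between large's own z axis and vertical below 0.35 rad and x of shallow in the frame of deep between -0.008 and 0.008 m and y of shallow in the frame of deep between -0.008 and 0.008 m and z of shallow in the frame of deep between 0.049 and 0.055 m and angle between the x axis of shallow and the x axis of deep, either way round below 0.15 rad and angle between shallow's own z axis and vertical below 0.08 rad and contact force between the fingers and shallow below 0.2 N and linear speed of shallow below 0.03 m/s), for 0.2 s.
4. the smallest mushroom stands in the shallow punnet, let go (horizontal distance between deep and pan below 0.02 m and z of deep in the frame of scale between 0.042 and 0.05 m and angle between deep's own z axis and vertical below 0.06 rad and x of large in the frame of deep between -0.05 and 0.05 m and y of large in the frame of deep between -0.022 and 0.022 m and z of large in the frame of deep between 0 and 0.007 m and angle between each of large, small's own z axis and vertical below 0.35 rad and x of shallow in the frame of deep between -0.008 and 0.008 m and y of shallow in the frame of deep between -0.008 and 0.008 m and z of shallow in the frame of deep between 0.049 and 0.055 m and angle between the x axis of shallow and the x axis of deep, either way round below 0.15 rad and angle between shallow's own z axis and vertical below 0.08 rad and x of small in the frame of shallow between -0.05 and 0.05 m and y of small in the frame of shallow between -0.022 and 0.022 m and z of small in the frame of shallow between 0.006 and 0.013 m and contact force between the fingers and small below 0.2 N and linear speed of small below 0.03 m/s), for 0.2 s.
5. the lid is seated on the shallow punnet, let go (horizontal distance between deep and pan below 0.02 m and z of deep in the frame of scale between 0.042 and 0.05 m and angle between deep's own z axis and vertical below 0.06 rad and x of large in the frame of deep between -0.05 and 0.05 m and y of large in the frame of deep between -0.022 and 0.022 m and z of large in the frame of deep between 0 and 0.007 m and angle between each of large, small's own z axis and vertical below 0.35 rad and x of shallow in the frame of deep between -0.008 and 0.008 m and y of shallow in the frame of deep between -0.008 and 0.008 m and z of shallow in the frame of deep between 0.049 and 0.055 m and angle between the x axis of shallow and the x axis of deep, either way round below 0.15 rad and angle between each of shallow, lid's own z axis and vertical below 0.08 rad and x of small in the frame of shallow between -0.05 and 0.05 m and y of small in the frame of shallow between -0.022 and 0.022 m and z of small in the frame of shallow between 0.006 and 0.013 m and x of lid in the frame of shallow between -0.008 and 0.008 m and y of lid in the frame of shallow between -0.008 and 0.008 m and z of lid in the frame of shallow between 0.036 and 0.042 m and angle between the x axis of lid and the x axis of shallow, either way round below 0.15 rad and contact force between the fingers and lid below 0.2 N and linear speed of lid below 0.03 m/s), for 0.2 s.
At the end, for the whole second after the job is handed in: Deep punnet level on the pan, within 20 mm of its centre; largest mushroom in it, smallest in the shallow one, each on its stem (tilt under 0.35 rad); shallow punnet and lid each seated: within 8 mm along each side, 3 mm in height, 0.15 rad in yaw; all at rest (horizontal distance between deep and pan below 0.02 m and z of deep in the frame of scale between 0.042 and 0.05 m and angle between deep's own z axis and vertical below 0.06 rad and x of large in the frame of deep between -0.05 and 0.05 m and y of large in the frame of deep between -0.022 and 0.022 m and z of large in the frame of deep between 0 and 0.007 m and angle between each of large, small's own z axis and vertical below 0.35 rad and x of shallow in the frame of deep between -0.008 and 0.008 m and y of shallow in the frame of deep between -0.008 and 0.008 m and z of shallow in the frame of deep between 0.049 and 0.055 m and angle between the x axis of shallow and the x axis of deep, either way round below 0.15 rad and angle between each of shallow, lid's own z axis and vertical below 0.08 rad and x of small in the frame of shallow between -0.05 and 0.05 m and y of small in the frame of shallow between -0.022 and 0.022 m and z of small in the frame of shallow between 0.006 and 0.013 m and x of lid in the frame of shallow between -0.008 and 0.008 m and y of lid in the frame of shallow between -0.008 and 0.008 m and z of lid in the frame of shallow between 0.036 and 0.042 m and angle between the x axis of lid and the x axis of shallow, either way round below 0.15 rad and linear speed of each of deep, shallow, lid, large, small below 0.03 m/s); the robot touches nothing.
It fails at once if the middle-sized mushroom is pushed more than 20 mm from its place or tipped over (distance of middle from where it was at the start of the episode above 0.02 m or angle between middle's own z axis and vertical above 0.5 rad).
It fails at once if the brass weight is pushed more than 20 mm from its place or tipped over (distance of weight from where it was at the start of the episode above 0.02 m or angle between weight's own z axis and vertical above 0.5 rad).
It fails at once if the little jar is pushed more than 20 mm from its place or tipped over (distance of vial from where it was at the start of the episode above 0.02 m or angle between vial's own z axis and vertical above 0.5 rad).
It also fails if it takes over 144 s, if anything falls off the work surface, if the arm or the gripper's body presses on something with over 40 N, if the wrist force passes 120 N, or if a joint passes its speed limit or range.

## Working session

There is one attempt and no reset: what is moved stays moved. The work goes in short steps, Python scripts to look and compute and a tool call to move; the robot and the scene stay as the last step left them, time stands still between calls to the robot, and variables do not carry over. Pictures are saved under pics/ and viewed, at most 14 in all, crops included, and the job is handed in when it is done.

Besides the shell and the picture viewer there is one more tool, called after "Emit:" as name(argument=value, ...), one argument or row to a line, values as JSON. move_arm: Moves the arm, as the interface text tells. Its arguments: {"type":"object","properties":{"plan":{"type":"array","items":{"type":"object","properties":{"dx":{"type":"number"},"dy":{"type":"number"},"dz":{"type":"number"},"wx":{"type":"number"},"wy":{"type":"number"},"wz":{"type":"number"}}}},"fingers":{"type":"number"},"grip_force":{"type":"number"}},"required":["plan"]}

```bash
mkdir -p pics; cat > h.py <<'E'
import numpy as np, cv2
from rig import readout, vision, manip, finder
from scipy.spatial.transform import Rotation as R
def rot(q): return R.from_quat([q[1],q[2],q[3],q[0]]).as_matrix()
def shot(n):
    o=readout.get_obs(); p=vision.grab_frame(n)
    if n=='wrist':
        T=np.eye(4); T[:3,:3]=rot(o['tool_rot']); T[:3,3]=o['tool_pos']; M=T@np.array(p['mount'])
    else:
        M=np.eye(4); a=np.array(p['attitude']); M[:3,:3]=a if a.shape==(3,3) else rot(a); M[:3,3]=p['origin']
    p['M']=M; return p
def save(p,f): cv2.imwrite('pics/'+f,cv2.cvtColor(p['img'],cv2.COLOR_RGB2BGR))
def cloud(p):
    z=p['range_z']; v,u=np.mgrid[:480,:640]
    c=np.stack([(u-p['cx'])/p['fx']*z,-(v-p['cy'])/p['fy']*z,-z],-1)
    w=c@p['M'][:3,:3].T+p['M'][:3,3]; w[z==0]=np.nan; return w
def ray(p,u,v,zw):
    d=p['M'][:3,:3]@np.array([(u-p['cx'])/p['fx'],-(v-p['cy'])/p['fy'],-1]); o=p['M'][:3,3]
    return o+d*(zw-o[2])/d[2]
E
python3 - <<'E'
from h import *
print(readout.get_obs())
for n in ['top','side']:
    p=shot(n); save(p,n+'0.png'); print(n,{k:v for k,v in p.items() if k not in('img','range_z','M')}); w=cloud(p)
    for t in ['scale','deep','shallow','lid','large','middle','small','weight','vial']:
        for m in finder.masks_of(t,p)[:5]:
            q=w[m['pixels']]; q=q[~np.isnan(q[:,0])]
            if len(q)==0: continue
            print(t,round(m['score'],2),(np.array(m['position'])*[640,480]).round(),m['pixels'].sum(),'med',np.median(q,0).round(),'z95',np.percentile(q[:,2],95).round(),)
E
```

```text
{'t': 0.0, 'joint_pos': array([ 1.54618985,  0.50184423, -0.42676529,  1.55145471,  0.22080277,
        1.13832583, -0.21030191]), 'qvel': array([0.00010224, 0.0004261 , 0.00033307, 0.00018663, 0.00075554,
       0.00203294, 0.0017665 ]), 'joint_torque': array([ 1.01492809e-03, -5.66596627e+01, -5.81587538e+00, -2.79111725e+01,
       -6.85365172e-02,  3.07671167e-02,  1.85730669e-04]), 'tool_pos': array([ 184.33113794, -622.93731899,  403.67604645]), 'tool_rot': array([-9.81110949e-04,  9.89660983e-01,  1.43423014e-01, -1.19571624e-04]), 'ft_force': array([-0.0696577 ,  0.09602822, -0.69552549]), 'wrist_torque': array([ 0.04196005, -0.00398637, -0.00514422]), 'grip_force': 0.0, 'gripper_width': 91.65047270989837}
top {'fx': 620.8657812297612, 'fy': 620.8657812297612, 'cx': 317.2569869876429, 'cy': 242.4545737683406, 'origin': array([ 454.7667329 ,  -10.71636791, 1377.94878679]), 'attitude': array([-0.69690412, -0.03691435,  0.04025799,  0.71508131]), 'shot': 1}
scale 0.66 [158. 295.] 7104 med [496. 329.  45.] z95 50.0
scale 0.52 [344. 272.] 134 med [531. -73.  45.] z95 49.0
deep 0.7
[... 1334 characters left out ...]
] z95 56.0
deep 0.34 [311. 290.] 335 med [531.  81.  21.] z95 37.0
shallow 0.68 [434. 240.] 2792 med [ 459. -167.   23.] z95 43.0
lid 0.55 [316. 355.] 2735 med [447. 155.   8.] z95 32.0
large 0.97 [401. 276.] 453 med [454. -57.  28.] z95 34.0
large 0.8 [256. 253.] 376 med [665.  88.  28.] z95 34.0
large 0.62 [294. 198.] 337 med [728. -63.  27.] z95 34.0
large 0.59 [311. 246.] 421 med [610.   4.  27.] z95 34.0
middle 0.85 [248. 293.] 356 med [610. 156.  24.] z95 30.0
small 0.55 [373. 293.] 193 med [458.   8.  20.] z95 25.0
small 0.3 [360. 201.] 2872 med [ 625. -139.   32.] z95 56.0
weight 0.6 [311. 291.] 362 med [531.  81.  21.] z95 37.0
vial 0.67 [371. 247.] 402 med [529. -64.  32.] z95 45.0
```

View pics/top0.png

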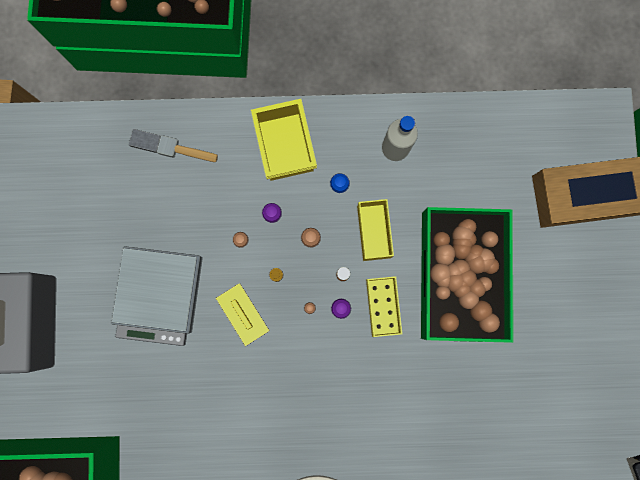

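View pics/side0.png

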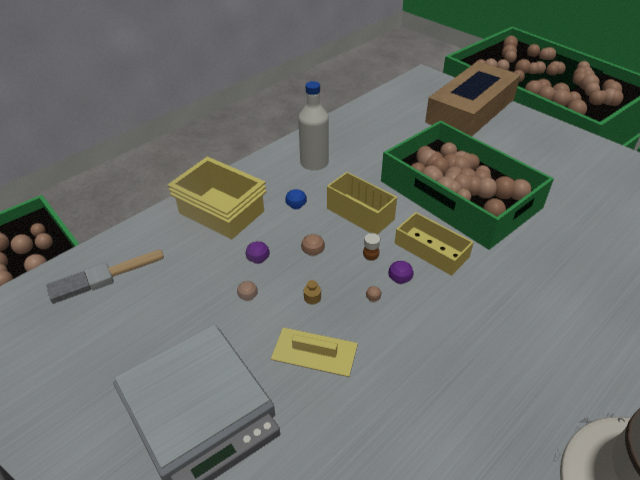

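Candidates for *large*, as top-camera pixels: brown (310,237); purple (271,212) and (341,309); blue (340,183). I choose the brown one. For *deep*: narrow plain tub (375,230), wide pile (284,139), holed shallow (384,306), so the deep one is (375,230). For *small*: (309,308), against middle (240,239). Next I fit the geometry and check with a crop.

```bash
cat >> h.py <<'E'
def rect(w,xy,r,zlo,zhi):
    k=(np.hypot(w[...,0]-xy[0],w[...,1]-xy[1])<r)&(w[...,2]>zlo)&(w[...,2]<zhi)
    q=w[k][:,:2].astype(np.float32); (c,s,a)=cv2.minAreaRect(q)
    if s[0]<s[1]: a+=90; s=s[::-1]
    a=(a+90)%180-90
    return np.round(c,1),np.round(s,1),round(np.deg2rad(a),3),len(q)   # a: long axis yaw
E
python3 - <<'E'
from h import *
p=shot('top'); w=cloud(p)
print('deep',rect(w,(629,-148),80,50,64)); print('shallow',rect(w,(460,-161),80,36,50))
print('lid plate',rect(w,(451,149),80,5,15),'ridge',rect(w,(451,149),60,25,40))
print('pan',rect(w,(505,329),130,40,52))
for n,u,zz in [('large',(613,-5),22),('small',(461,1),16),('middle',(614,149),18),('weight',(535,71),15),('jar',(531,-73),25)]:
    q=w[(np.hypot(w[...,0]-u[0],w[...,1]-u[1])<30)&(w[...,2]>8)]; print(n,q.mean(0).round(1),(q.max(0)-q.min(0)).round(),q[:,2].max().round())
k=(w[...,1]<-225)&(w[...,1]>-420)&(w[...,0]>350)&(w[...,0]<700); q=w[k]; q=q[q[:,2]>60]; print('crate',np.percentile(q,[0,1,50,99,100],axis=0).round())
k=(w[...,1]<450)&(w[...,1]>-225)&(w[...,0]>380)&(w[...,0]<680)&(w[...,2]>52); print('high',w[k].min(0),w[k].max(0)); 
c=np.hstack([cv2.resize(p['img'][195:255,280:340],(400,400),interpolation=2),cv2.resize(p['img'][190:250,345:405],(400,400),interpolation=2)])
cv2.imwrite('pics/crop1.png',c[...,::-1])
E
```

```text
deep (array([ 626.4, -145.4]), array([124.7,  62.6]), np.float64(0.075), 299)
shallow (array([ 460.3, -159. ]), array([124.1,  62.7]), np.float64(0.071), 291)
lid plate (array([448.2, 149.3]), array([153.5, 147.7]), np.float64(1.405), 1394) ridge (array([451.7, 149.3]), array([69.7, 12.4]), np.float64(0.539), 185)
pan (array([510. , 330.2]), array([167.3, 163.3]), np.float64(1.428), 5448)
large [614.5  -4.7  30.1] [43. 42. 27.] 42.0
small [461.3   1.3  22.8] [33. 24. 26.] 34.0
middle [614.  149.1  26.2] [43. 33. 27.] 35.0
weight [534.9  72.6  28.2] [37. 29. 35.] 44.0
jar [532.2 -72.3  42. ] [27. 38. 46.] 55.0
crate [[ 379. -420.   60.]
 [ 383. -419.   60.]
 [ 525. -331.   66.]
 [ 664. -243.   80.]
 [ 668. -240.   87.]]
high [ 429.61331433 -180.17686278   52.00183272] [678.7968797  419.698011    65.66259153]
```

View pics/crop1.png

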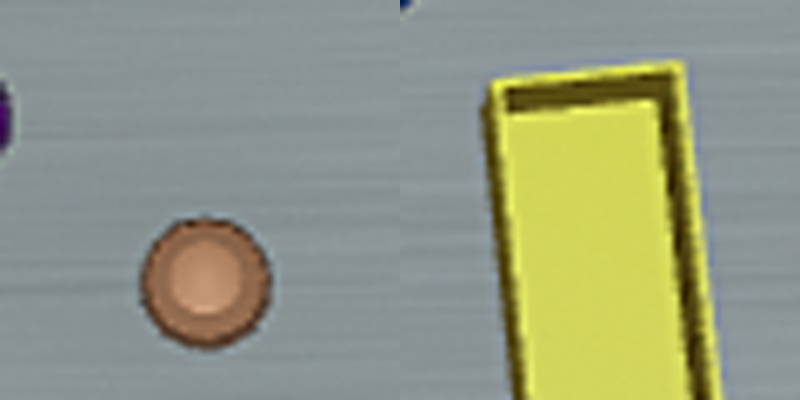

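The crop shows a brown, not blue or purple, mushroom at (205,282), and a plain-floored narrow tub in the right half. Both choices hold.

```bash
cat >> h.py <<'E'
def rel(x,y,zg,yaw,o=None):
    """rows from the present pose to grasp point (x,y,zg), tool x at yaw: cm and rad in tool axes"""
    o=o or readout.get_obs(); A=rot(o['tool_rot']); c,s=np.cos(yaw),np.sin(yaw)
    B=np.array([[c,s,0],[s,-c,0],[0,0,-1.]])
    d=A.T@(np.array([x,y,zg+159])-o['tool_pos'])/10; r=R.from_matrix(A.T@B).as_rotvec()
    print('to',(x,y,zg,yaw),'d',d.round(2),'w',r.round(3),'rows',round(max(np.linalg.norm(d)/6.25,np.linalg.norm(r)/.187),1))
E
python3 - <<'E'
from h import *
rel(626.4,-145.4,245,.075); rel(405,-384,245,.075)
p=shot('top'); w=cloud(p)
k=(w[...,1]<-238)&(w[...,1]>-256)&(w[...,0]>400)&(w[...,0]<650)&(w[...,2]>40); print('rim',np.percentile(w[k],[5,50,95],axis=0).round(1))
E
```

```text
to (626.4, -145.4, 245, 0.075) d [ 55.93 -33.28   0.08] w [ 0.    -0.     0.213] rows 10.4
to (405, -384, 245, 0.075) d [ 27.93 -16.68   0.08] w [ 0.    -0.     0.213] rows 5.2
rim [[ 412.2 -254.3   44.1]
 [ 516.2 -247.8   70.6]
 [ 631.6 -241.9   79. ]]
```

Emit:
move_arm(
  plan=[
    {"dx": 5, "dy": -3},
    {"dx": 10, "dy": -6},
    {"dx": 15, "dy": -9},
    {"dx": 19, "dy": -11},
    {"dx": 19, "dy": -11},
  ],
  fingers=1,
  grip_force=10,
)

```text
invalid input at $.plan[0]: expected keys dx, dy, dz, wx, wy, wz
```

Emit:
move_arm(
  plan=[
    {"dx": 5, "dy": -3},
    {"dx": 10, "dy": -6},
    {"dx": 15, "dy": -9},
    {"dx": 19, "dy": -11},
    {"dx": 19, "dy": -11},
  ],
)

```text
invalid input at $.plan[0]: expected keys dx, dy, dz, wx, wy, wz
```

Emit:
move_arm(
  plan=[
    {"dx": 5, "dy": -3, "wz": 0.1},
    {"dx": 10, "dy": -6, "wz": 0.213},
    {"dx": 15, "dy": -9, "wz": 0.213},
    {"dx": 17.9, "dy": -11.3, "wz": 0.213},
    {"dx": 17.9, "dy": -11.3, "wz": 0.213},
  ],
)

```text
invalid input at $.plan[0]: expected keys dx, dy, dz, wx, wy, wz
```

```bash
python3 - <<'E'
from h import *
p=shot('wrist'); save(p,'w1.png'); w=cloud(p); print(p['mount'])
print('deep',rect(w,(626,-145),80,50,64)); rel(626.4,-145.4,120,.075); rel(626.4,-145.4,45,.075)
k=(abs(w[...,0]-626)<15)&(abs(w[...,1]+145)<15); print('floor z',np.nanmedian(w[k][:,2]))
E
```

```text
[[-6.50775437e-04  9.51811224e-01  3.06683829e-01  8.40576733e+01]
 [ 9.99999783e-01  5.89349974e-04  2.92892443e-04 -2.10834014e-01]
 [ 9.80342078e-05  3.06683954e-01 -9.51811401e-01  2.14640026e+01]
 [ 0.00000000e+00  0.00000000e+00  0.00000000e+00  1.00000000e+00]]
deep (array([0., 0.]), array([0., 0.]), np.float64(0.0), 0)
to (626.4, -145.4, 120, 0.075) d [ 55.93 -33.27  12.57] w [ 0.    -0.     0.213] rows 10.6
to (626.4, -145.4, 45, 0.075) d [ 55.93 -33.27  20.07] w [ 0.    -0.     0.213] rows 10.9
floor z nan
  return np.nanmean(a, axis, out=out, keepdims=keepdims)
```

Emit:
move_arm(
  plan=[
    {"dx": 5, "dy": -3, "dz": 0, "wx": 0, "wy": 0, "wz": 0},
    {"dx": 10, "dy": -6, "dz": 0, "wx": 0, "wy": 0, "wz": 0},
    {"dx": 15, "dy": -9, "dz": 0, "wx": 0, "wy": 0, "wz": 0},
    {"dx": 19, "dy": -11, "dz": 0, "wx": 0, "wy": 0, "wz": 0},
    {"dx": 19, "dy": -11, "dz": 0, "wx": 0, "wy": 0, "wz": 0},
  ],
  fingers=1,
  grip_force=10,
)

```text
t: 1.78
tool_pos: [339.4, -460.2, 405.4]
tool_rot: [-0.0, 0.989, 0.147, 0.001]
ft_force: [-0.5, -0.5, -0.4]
gripper_width: 91.9
grip_force: 0.0
```

Emit:
move_arm(
  plan=[
    {"dx": 5, "dy": -3, "dz": 0, "wx": 0, "wy": 0, "wz": 0},
    {"dx": 10, "dy": -6, "dz": 0, "wx": 0, "wy": 0, "wz": 0},
    {"dx": 15, "dy": -9, "dz": 0, "wx": 0, "wy": 0, "wz": 0},
    {"dx": 19, "dy": -11, "dz": 0, "wx": 0, "wy": 0, "wz": 0},
    {"dx": 19, "dy": -11, "dz": 0, "wx": 0, "wy": 0, "wz": 0},
  ],
)

```text
t: 2.4
tool_pos: [488.9, -301.4, 405.1]
tool_rot: [-0.0, 0.989, 0.147, 0.001]
ft_force: [0.3, -0.1, -0.2]
gripper_width: 92.1
grip_force: 0.0
```

Emit:
move_arm(
  plan=[
    {"dx": 5, "dy": -3, "dz": 0, "wx": 0, "wy": 0, "wz": 0.1},
    {"dx": 10, "dy": -6, "dz": 0, "wx": 0, "wy": 0, "wz": 0.213},
    {"dx": 15, "dy": -9, "dz": 0, "wx": 0, "wy": 0, "wz": 0.213},
    {"dx": 17.9, "dy": -11.3, "dz": 0, "wx": 0, "wy": 0, "wz": 0.213},
    {"dx": 17.9, "dy": -11.3, "dz": 0, "wx": 0, "wy": 0, "wz": 0.213},
  ],
)

```text
t: 3.02
tool_pos: [627.1, -143.1, 404.5]
tool_rot: [-0.001, 0.999, 0.039, 0.0]
ft_force: [-1.3, 0.1, -0.5]
gripper_width: 91.8
grip_force: 0.0
```

```bash
python3 - <<'E'
from h import *
p=shot('wrist'); save(p,'w1.png'); w=cloud(p)
print('deep',rect(w,(626,-145),80,50,64)); rel(626.4,-145.4,120,.075); rel(626.4,-145.4,45,.075)
k=(abs(w[...,0]-626)<15)&(abs(w[...,1]+145)<15); print('floor z',np.nanmedian(w[k][:,2]))
E
```

```text
deep (array([ 628.8, -143.5]), array([124.5,  62.1]), np.float64(0.076), 1664)
to (626.4, -145.4, 120, 0.075) d [ 0.04 -0.02 12.53] w [0.    0.001 0.001] rows 2.0
to (626.4, -145.4, 45, 0.075) d [ 4.000e-02 -2.000e-02  2.003e+01] w [0.    0.001 0.001] rows 3.2
floor z 1.6626242379134624
```

Emit:
move_arm(
  plan=[
    {"dx": 0.1, "dy": -0.1, "dz": 6, "wx": 0, "wy": 0, "wz": 0},
    {"dx": 0.1, "dy": -0.1, "dz": 12, "wx": 0, "wy": 0, "wz": 0},
    {"dx": 0.1, "dy": -0.1, "dz": 16, "wx": 0, "wy": 0, "wz": 0},
    {"dx": 0.1, "dy": -0.1, "dz": 19.8, "wx": 0, "wy": 0, "wz": 0},
    {"dx": 0.1, "dy": -0.1, "dz": 19.8, "wx": 0, "wy": 0, "wz": 0},
  ],
)

```text
t: 3.7
tool_pos: [624.0, -147.3, 203.3]
tool_rot: [0.0, 0.999, 0.036, -0.004]
ft_force: [-0.8, -0.3, 0.8]
gripper_width: 91.5
grip_force: 0.0
```

Emit:
move_arm(
  plan=[
    {"dx": 0, "dy": 0, "dz": 0, "wx": 0, "wy": 0, "wz": 0},
    {"dx": 0, "dy": 0, "dz": 0, "wx": 0, "wy": 0, "wz": 0},
    {"dx": 0, "dy": 0, "dz": 0, "wx": 0, "wy": 0, "wz": 0},
    {"dx": 0, "dy": 0, "dz": 0, "wx": 0, "wy": 0, "wz": 0},
    {"dx": 0, "dy": 0, "dz": 0, "wx": 0, "wy": 0, "wz": 0},
  ],
  fingers=0.5,
)

```text
t: 4.32
tool_pos: [627.5, -144.3, 208.1]
tool_rot: [0.0, 0.999, 0.037, 0.001]
ft_force: [-1.4, -0.5, 6.5]
gripper_width: 61.7
grip_force: 10.0
```

Emit:
move_arm(
  plan=[
    {"dx": 0, "dy": 0, "dz": -3, "wx": 0, "wy": 0, "wz": 0},
    {"dx": 0, "dy": 0, "dz": -8, "wx": 0, "wy": 0, "wz": 0},
    {"dx": 0, "dy": 0, "dz": -14, "wx": 0, "wy": 0, "wz": 0},
    {"dx": 0, "dy": 0, "dz": -19, "wx": 0, "wy": 0, "wz": 0},
    {"dx": 0, "dy": 0, "dz": -19, "wx": 0, "wy": 0, "wz": 0},
  ],
)

```text
t: 4.95
tool_pos: [628.5, -143.7, 402.3]
tool_rot: [0.001, 0.999, 0.038, 0.005]
ft_force: [1.0, -0.3, -0.2]
gripper_width: 61.9
grip_force: 10.0
```

Emit:
move_arm(
  plan=[
    {"dx": -1, "dy": -5, "dz": 0, "wx": 0, "wy": 0, "wz": 0},
    {"dx": -2, "dy": -10, "dz": 0, "wx": 0, "wy": 0, "wz": 0},
    {"dx": -3, "dy": -16, "dz": 0, "wx": 0, "wy": 0, "wz": 0},
    {"dx": -4, "dy": -22, "dz": 0, "wx": 0, "wy": 0, "wz": 0},
    {"dx": -4, "dy": -25, "dz": 0, "wx": 0, "wy": 0, "wz": 0},
  ],
)

```text
t: 5.58
tool_pos: [566.2, 106.3, 395.9]
tool_rot: [-0.0, 0.999, 0.04, -0.001]
ft_force: [0.2, 0.9, -0.2]
gripper_width: 62.1
grip_force: 10.0
```

```bash
python3 - <<'E'
from h import *
o=readout.get_obs(); print(o['tool_pos'],o['gripper_width'],o['grip_force'],o['ft_force'])
p=shot('wrist'); save(p,'w2.png'); w=cloud(p)
p=shot('top'); w=cloud(p)
# pan: colour/height mask with keypad excluded
k=(np.hypot(w[...,0]-510,w[...,1]-330)<130)&(w[...,2]>38); print(k.sum(),np.median(w[k],0))
cv2.imwrite('pics/pan.png',cv2.resize(p['img'][235:355,100:220],(600,600),interpolation=2)[...,::-1])
rel(510,330,245,.075)
E
```

```text
[566.21168978 106.29055935 395.91796873] 62.08812424142545 9.99886080622673 [ 0.22015239  0.89270112 -0.21932345]
5486 [506.80611331 333.76974588  46.12273045]
to (510, 330, 245, 0.075) d [ -3.8  -22.67  -0.73] w [-0.002  0.001  0.008] rows 3.7
```

View pics/pan.png

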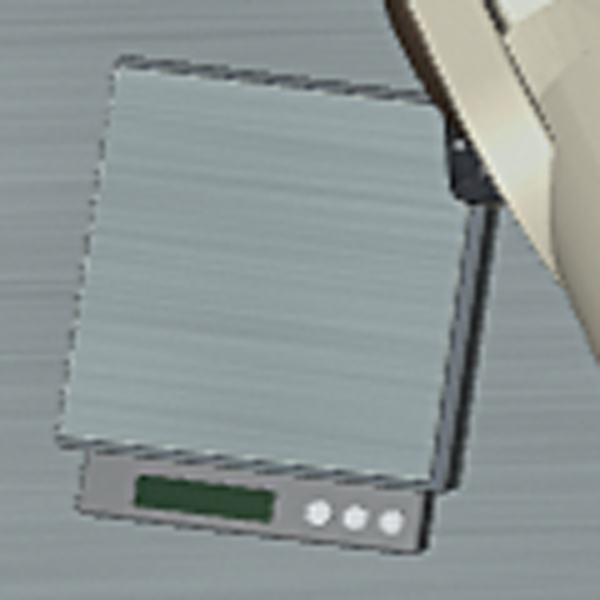

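The crop shows pan corners at (120,67), (65,438) and (435,485), so the centre is at full-frame pixel (155.5,290.2).

```bash
python3 - <<'E'
from h import *
p=shot('top'); c=ray(p,155.5,290.2,46); print(c); c=c.round(1)
rel(c[0],c[1],245,.075);rel(c[0],c[1],49+46+3,.075)
E
```

```text
[506.86349725 329.51281315  46.        ]
to (np.float64(506.9), np.float64(329.5), 245, 0.075) d [ -4.24 -22.92  -0.8 ] w [-0.     0.002  0.005] rows 3.7
to (np.float64(506.9), np.float64(329.5), 98, 0.075) d [ -4.22 -22.92  13.9 ] w [-0.     0.002  0.005] rows 4.3
```

Emit:
move_arm(
  plan=[
    {"dx": -1, "dy": -6, "dz": 0, "wx": 0, "wy": 0, "wz": 0},
    {"dx": -2, "dy": -12, "dz": 0, "wx": 0, "wy": 0, "wz": 0},
    {"dx": -3.3, "dy": -18, "dz": 0, "wx": 0, "wy": 0, "wz": 0},
    {"dx": -4.2, "dy": -22.9, "dz": 2, "wx": 0, "wy": 0, "wz": 0},
    {"dx": -4.2, "dy": -22.9, "dz": 5, "wx": 0, "wy": 0, "wz": 0},
  ],
)

```text
t: 6.35
tool_pos: [507.7, 331.3, 346.7]
tool_rot: [-0.002, 0.999, 0.04, 0.0]
ft_force: [0.4, -0.5, -0.7]
gripper_width: 61.8
grip_force: 10.0
```

Emit:
move_arm(
  plan=[
    {"dx": 0, "dy": 0, "dz": 4, "wx": 0, "wy": 0, "wz": 0},
    {"dx": 0, "dy": 0, "dz": 6, "wx": 0, "wy": 0, "wz": 0},
    {"dx": 0, "dy": 0, "dz": 7, "wx": 0, "wy": 0, "wz": 0},
    {"dx": 0, "dy": 0, "dz": 7.4, "wx": 0, "wy": 0, "wz": 0},
    {"dx": 0, "dy": 0, "dz": 7.4, "wx": 0, "wy": 0, "wz": 0},
  ],
)

```text
t: 6.98
tool_pos: [509.8, 327.5, 273.6]
tool_rot: [-0.0, 0.999, 0.037, 0.001]
ft_force: [-0.3, 0.2, -0.1]
gripper_width: 61.8
grip_force: 10.0
```

```bash
python3 - <<'E'
from h import *
o=readout.get_obs(); print(o['tool_pos'],o['ft_force'])
rel(506.9,329.5,95,.075)
o=readout.get_obs(); print(o['tool_pos'],o['ft_force'])
E
```

```text
[509.79860958 327.45425586 273.58137232] [-0.29549018  0.17362934 -0.13375427]
to (506.9, 329.5, 95, 0.075) d [-0.28 -0.22  1.96] w [-0.001 -0.001 -0.   ] rows 0.3
[509.79860958 327.45425586 273.58137232] [-0.29549018  0.17362934 -0.13375427]
```

Emit:
move_arm(
  plan=[
    {"dx": -0.2, "dy": -0.1, "dz": 1, "wx": 0, "wy": 0, "wz": 0},
    {"dx": -0.2, "dy": -0.1, "dz": 1.5, "wx": 0, "wy": 0, "wz": 0},
    {"dx": -0.2, "dy": -0.1, "dz": 1.8, "wx": 0, "wy": 0, "wz": 0},
    {"dx": -0.2, "dy": -0.1, "dz": 1.8, "wx": 0, "wy": 0, "wz": 0},
  ],
)

```text
t: 7.48
tool_pos: [507.2, 328.2, 254.6]
tool_rot: [0.0, 0.999, 0.037, -0.0]
ft_force: [-0.5, 0.3, 0.3]
gripper_width: 61.9
grip_force: 10.0
```

Emit:
move_arm(
  plan=[
    {"dx": 0, "dy": 0, "dz": 0.15, "wx": 0, "wy": 0, "wz": 0},
    {"dx": 0, "dy": 0, "dz": 0.15, "wx": 0, "wy": 0, "wz": 0},
    {"dx": 0, "dy": 0, "dz": 0.15, "wx": 0, "wy": 0, "wz": 0},
  ],
)

```text
t: 7.85
tool_pos: [507.3, 328.4, 254.1]
tool_rot: [-0.0, 0.999, 0.037, 0.0]
ft_force: [-1.6, -1.1, 5.4]
gripper_width: 62.0
grip_force: 10.0
```

Emit:
move_arm(
  plan=[
    {"dx": 0, "dy": 0, "dz": 0.15, "wx": 0, "wy": 0, "wz": 0},
    {"dx": 0, "dy": 0, "dz": 0.15, "wx": 0, "wy": 0, "wz": 0},
    {"dx": 0, "dy": 0, "dz": 0.15, "wx": 0, "wy": 0, "wz": 0},
  ],
)

```text
t: 8.22
tool_pos: [507.4, 328.4, 253.5]
tool_rot: [0.0, 0.999, 0.037, 0.001]
ft_force: [-3.0, -3.0, 12.0]
gripper_width: 61.7
grip_force: 10.0
```

Contact felt. Release, then lift.

Emit:
move_arm(
  plan=[
    {"dx": 0, "dy": 0, "dz": 0, "wx": 0, "wy": 0, "wz": 0},
    {"dx": 0, "dy": 0, "dz": 0, "wx": 0, "wy": 0, "wz": 0},
    {"dx": 0, "dy": 0, "dz": 0, "wx": 0, "wy": 0, "wz": 0},
    {"dx": 0, "dy": 0, "dz": 0, "wx": 0, "wy": 0, "wz": 0},
  ],
  fingers=1,
)

```text
t: 8.72
tool_pos: [507.3, 328.1, 251.5]
tool_rot: [0.0, 0.999, 0.037, -0.0]
ft_force: [-0.5, -0.4, -0.2]
gripper_width: 91.2
grip_force: 0.0
```

Emit:
move_arm(
  plan=[
    {"dx": 0, "dy": 0, "dz": -3, "wx": 0, "wy": 0, "wz": 0},
    {"dx": 0, "dy": 0, "dz": -8, "wx": 0, "wy": 0, "wz": 0},
    {"dx": 0, "dy": 0, "dz": -14, "wx": 0, "wy": 0, "wz": 0},
    {"dx": 0, "dy": 0, "dz": -17, "wx": 0, "wy": 0, "wz": 0},
    {"dx": 0, "dy": 0, "dz": -17, "wx": 0, "wy": 0, "wz": 0},
  ],
)

```text
t: 9.35
tool_pos: [507.8, 329.0, 424.9]
tool_rot: [-0.001, 0.999, 0.037, 0.003]
ft_force: [0.8, 0.8, 0.1]
gripper_width: 92.1
grip_force: 0.0
```

```bash
python3 - <<'E'
from h import *
p=shot('wrist'); w=cloud(p); print('deep w',rect(w,(507,329),80,95,112))
p=shot('top'); w=cloud(p); print('deep t',rect(w,(507,329),80,95,112))
# large: mask centroid of brown, ray at band height
for n,t,z in [('large',(614.5,-4.7),16),('small',(461.3,1.3),13)]:
    b=[m for m in finder.masks_of(n,p)]
    for m in b[:5]:
        v,u=np.nonzero(m['pixels']); print(n,round(m['score'],2),ray(p,u.mean(),v.mean(),z).round(1),len(u))
rel(614.5,-4.7,245,.075+np.pi/2); rel(614.5,-4.7,245,.075-np.pi/2)
print(readout.get_obs()['joint_pos'].round(2))
E
```

```text
deep w (array([508.7, 328.4]), array([124.2,  62.1]), np.float64(0.076), 2027)
deep t (array([506.1, 325.9]), array([124.3,  63.7]), np.float64(0.077), 219)
large 0.84 [738.4 -73.1  16. ] 302
large 0.74 [673.6  80.5  16. ] 292
large 0.71 [615.4  -4.5  16. ] 280
large 0.57 [457.8 -66.6  16. ] 279
to (614.5, -4.7, 245, 1.6457963267948965) d [ 8.24 33.94  1.63] w [-1.000e-03  3.000e-03 -1.571e+00] rows 8.4
to (614.5, -4.7, 245, -1.4957963267948966) d [ 8.24 33.94  1.63] w [3.000e-03 1.000e-03 1.571e+00] rows 8.4
[-0.09  0.46 -0.7   1.65  0.32  1.16 -2.37]
```

Emit:
move_arm(
  plan=[
    {"dx": 2, "dy": 4, "dz": 0, "wx": 0, "wy": 0, "wz": -0.18},
    {"dx": 4, "dy": 8, "dz": 0, "wx": 0, "wy": 0, "wz": -0.36},
    {"dx": 6, "dy": 12, "dz": 0, "wx": 0, "wy": 0, "wz": -0.54},
    {"dx": 8.2, "dy": 17, "dz": 0, "wx": 0, "wy": 0, "wz": -0.7},
    {"dx": 8.2, "dy": 17, "dz": 0, "wx": 0, "wy": 0, "wz": -0.8},
  ],
  fingers=0.8,
)

```text
t: 10.18
tool_pos: [604.4, 158.0, 418.9]
tool_rot: [0.001, 0.907, 0.421, -0.002]
ft_force: [0.1, -0.1, 0.1]
gripper_width: 73.3
grip_force: 0.0
```

Emit:
move_arm(
  plan=[
    {"dx": -3, "dy": 3, "dz": 0, "wx": 0, "wy": 0, "wz": -0.18},
    {"dx": -6, "dy": 6, "dz": 0, "wx": 0, "wy": 0, "wz": -0.36},
    {"dx": -9, "dy": 9, "dz": 0, "wx": 0, "wy": 0, "wz": -0.54},
    {"dx": -12.2, "dy": 11.8, "dz": 1, "wx": 0, "wy": 0, "wz": -0.7},
    {"dx": -12.2, "dy": 11.8, "dz": 1.6, "wx": 0, "wy": 0, "wz": -0.77},
  ],
)

```text
t: 10.8
tool_pos: [614.1, -10.4, 402.8]
tool_rot: [-0.001, 0.682, 0.731, -0.002]
ft_force: [-0.7, 1.3, -0.4]
gripper_width: 73.4
grip_force: 0.0
```

```bash
cat >> h.py <<'E'
def ball(w,xy,r=35,zlo=8):
    k=(np.hypot(w[...,0]-xy[0],w[...,1]-xy[1])<r)&(w[...,2]>zlo)&(w[...,2]<60); q=w[k][:,:2].astype(np.float32)
    c,rr=cv2.minEnclosingCircle(q); return np.round(c,1),round(rr,1),w[k].max(0).round(1),len(q)
E
python3 - <<'E'
from h import *
p=shot('wrist'); save(p,'w3.png'); w=cloud(p); o=readout.get_obs(); print(o['tool_pos'])
print('large',ball(w,(615,-5)),p['M'][:3,3])
rel(614.5,-4.7,24,1.646); print(o['joint_pos'][6])
cv2.imwrite('pics/w3.png',p['img'][...,::-1])
E
```

```text
[613.61084986  -7.93462444 402.31311487]
large (array([619.1,  -2.3]), 21.8, array([640.4,  19.5,  36.1]), 1483) [608.80225112  73.19955616 381.19701076]
to (614.5, -4.7, 24, 1.646) d [ 0.31  0.22 21.93] w [-0.005 -0.    -0.001] rows 3.5
-0.3629513118362424
```

View pics/w3.png

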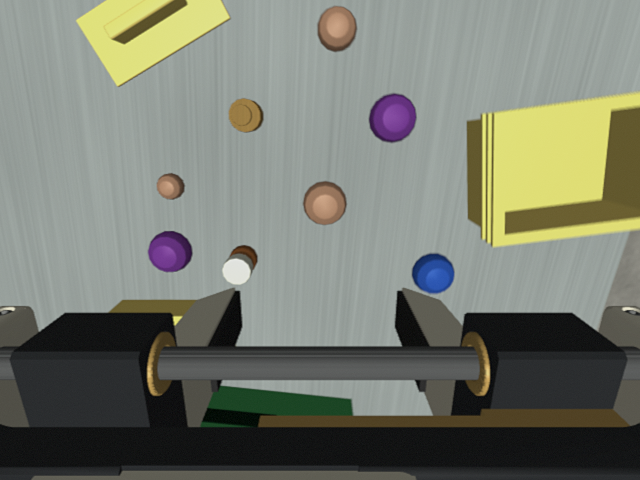

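The wrist view shows the brown large mushroom at (325,203) with the look-alikes clear of the fingers: blue (433,272), purple (392,117) and (170,252). I descend partway and check again.

Emit:
move_arm(
  plan=[
    {"dx": 0.3, "dy": 0.5, "dz": 5, "wx": 0, "wy": 0, "wz": 0},
    {"dx": 0.3, "dy": 0.5, "dz": 10, "wx": 0, "wy": 0, "wz": 0},
    {"dx": 0.3, "dy": 0.5, "dz": 15, "wx": 0, "wy": 0, "wz": 0},
    {"dx": 0.3, "dy": 0.5, "dz": 15, "wx": 0, "wy": 0, "wz": 0},
    {"dx": 0.3, "dy": 0.5, "dz": 15, "wx": 0, "wy": 0, "wz": 0},
  ],
)

```text
t: 11.48
tool_pos: [619.4, -0.1, 257.0]
tool_rot: [0.0, 0.68, 0.733, 0.001]
ft_force: [0.0, 0.3, 0.7]
gripper_width: 73.8
grip_force: 0.0
```

```bash
python3 - <<'E'
from h import *
p=shot('wrist'); w=cloud(p); o=readout.get_obs(); print(o['tool_pos'])
c=ball(w,(618,-2.5)); print('large',c)
rel(617.5,-2.3,25,1.646)
E
```

```text
[ 6.19839834e+02 -2.35319750e-01  2.57883595e+02]
large (array([618.8,  -1.9]), 22.0, array([640.7,  19.7,  35.9]), 3672)
to (617.5, -2.3, 25, 1.646) d [-0.19 -0.27  7.39] w [ 0.003 -0.001 -0.001] rows 1.2
```

Emit:
move_arm(
  plan=[
    {"dx": -0.15, "dy": -0.15, "dz": 3, "wx": 0, "wy": 0, "wz": 0},
    {"dx": -0.15, "dy": -0.15, "dz": 5.5, "wx": 0, "wy": 0, "wz": 0},
    {"dx": -0.15, "dy": -0.15, "dz": 7.4, "wx": 0, "wy": 0, "wz": 0},
    {"dx": -0.15, "dy": -0.15, "dz": 7.4, "wx": 0, "wy": 0, "wz": 0},
    {"dx": -0.15, "dy": -0.15, "dz": 7.4, "wx": 0, "wy": 0, "wz": 0},
  ],
)

```text
t: 12.15
tool_pos: [617.9, -2.4, 182.4]
tool_rot: [0.0, 0.68, 0.733, 0.0]
ft_force: [0.5, -0.4, -0.3]
gripper_width: 73.2
grip_force: 0.0
```

Emit:
move_arm(
  plan=[
    {"dx": 0, "dy": 0, "dz": 0, "wx": 0, "wy": 0, "wz": 0},
    {"dx": 0, "dy": 0, "dz": 0, "wx": 0, "wy": 0, "wz": 0},
    {"dx": 0, "dy": 0, "dz": 0, "wx": 0, "wy": 0, "wz": 0},
    {"dx": 0, "dy": 0, "dz": 0, "wx": 0, "wy": 0, "wz": 0},
    {"dx": 0, "dy": 0, "dz": 0, "wx": 0, "wy": 0, "wz": 0},
  ],
  fingers=0.3,
  grip_force=12,
)

```text
t: 12.78
tool_pos: [617.6, -2.8, 182.0]
tool_rot: [0.0, 0.68, 0.733, 0.0]
ft_force: [-0.4, -1.6, 2.3]
gripper_width: 43.2
grip_force: 12.0
```

Emit:
move_arm(
  plan=[
    {"dx": 0, "dy": 0, "dz": -3, "wx": 0, "wy": 0, "wz": 0},
    {"dx": 0, "dy": 0, "dz": -8, "wx": 0, "wy": 0, "wz": 0},
    {"dx": 0, "dy": 0, "dz": -14, "wx": 0, "wy": 0, "wz": 0},
    {"dx": 0, "dy": 0, "dz": -19, "wx": 0, "wy": 0, "wz": 0},
    {"dx": 0, "dy": 0, "dz": -19, "wx": 0, "wy": 0, "wz": 0},
  ],
)

```text
t: 13.4
tool_pos: [618.8, -1.9, 376.4]
tool_rot: [0.003, 0.68, 0.733, 0.003]
ft_force: [0.2, -0.0, -1.2]
gripper_width: 43.1
grip_force: 12.0
```

Emit:
move_arm(
  plan=[
    {"dx": 6, "dy": -1, "dz": 0, "wx": 0, "wy": 0, "wz": 0},
    {"dx": 12, "dy": -3, "dz": 0, "wx": 0, "wy": 0, "wz": 0},
    {"dx": 18, "dy": -5, "dz": 0, "wx": 0, "wy": 0, "wz": 0},
    {"dx": 22, "dy": -6, "dz": 0, "wx": 0, "wy": 0, "wz": 0},
    {"dx": 22, "dy": -6, "dz": 0, "wx": 0, "wy": 0, "wz": 0},
  ],
)

```text
t: 14.02
tool_pos: [538.6, 216.6, 371.2]
tool_rot: [-0.001, 0.677, 0.736, 0.0]
ft_force: [0.2, -1.2, -1.9]
gripper_width: 43.3
grip_force: 12.0
```

Emit:
move_arm(
  plan=[
    {"dx": 5, "dy": -1, "dz": 0, "wx": 0, "wy": 0, "wz": 0},
    {"dx": 9, "dy": -2, "dz": 0, "wx": 0, "wy": 0, "wz": 0},
    {"dx": 11.8, "dy": -2.4, "dz": 0, "wx": 0, "wy": 0, "wz": 0},
    {"dx": 11.8, "dy": -2.4, "dz": 3, "wx": 0, "wy": 0, "wz": 0},
    {"dx": 11.8, "dy": -2.4, "dz": 3, "wx": 0, "wy": 0, "wz": 0},
  ],
)

```text
t: 14.65
tool_pos: [508.4, 326.3, 338.6]
tool_rot: [-0.0, 0.681, 0.733, -0.003]
ft_force: [-0.5, -1.4, -0.8]
gripper_width: 43.1
grip_force: 12.0
```

```bash
python3 - <<'E'
from h import *
p=shot('wrist'); w=cloud(p); o=readout.get_obs(); print(o['tool_pos'],o['gripper_width'])
print('deep w',rect(w,(507,329),80,95,112))
rel(508.7,328.4,73,1.646)
E
```

```text
[508.96191763 326.56122583 340.03574257] 43.21243235906974
deep w (array([509. , 328.7]), array([124.6,  63. ]), np.float64(0.074), 3011)
to (508.7, 328.4, 73, 1.646) d [ 0.21  0.02 10.8 ] w [-0.003  0.002 -0.002] rows 1.7
```

Emit:
move_arm(
  plan=[
    {"dx": 0.2, "dy": 0, "dz": 4, "wx": 0, "wy": 0, "wz": 0},
    {"dx": 0.2, "dy": 0, "dz": 7, "wx": 0, "wy": 0, "wz": 0},
    {"dx": 0.2, "dy": 0, "dz": 9, "wx": 0, "wy": 0, "wz": 0},
    {"dx": 0.2, "dy": 0, "dz": 10.4, "wx": 0, "wy": 0, "wz": 0},
    {"dx": 0.2, "dy": 0, "dz": 10.4, "wx": 0, "wy": 0, "wz": 0},
  ],
)

```text
t: 15.32
tool_pos: [508.7, 329.8, 237.3]
tool_rot: [-0.0, 0.681, 0.733, -0.0]
ft_force: [0.2, 1.0, -0.7]
gripper_width: 42.8
grip_force: 12.0
```

Emit:
move_arm(
  plan=[
    {"dx": 0, "dy": 0, "dz": 0.1, "wx": 0, "wy": 0, "wz": 0},
    {"dx": 0, "dy": 0, "dz": 0.1, "wx": 0, "wy": 0, "wz": 0},
    {"dx": 0, "dy": 0, "dz": 0.1, "wx": 0, "wy": 0, "wz": 0},
  ],
)

```text
t: 15.7
tool_pos: [508.8, 330.3, 237.4]
tool_rot: [0.0, 0.68, 0.733, 0.0]
ft_force: [-0.6, -0.8, -2.0]
gripper_width: 43.4
grip_force: 12.0
```

Emit:
move_arm(
  plan=[
    {"dx": -0.15, "dy": 0, "dz": 0.3, "wx": 0, "wy": 0, "wz": 0},
    {"dx": -0.15, "dy": 0, "dz": 0.55, "wx": 0, "wy": 0, "wz": 0},
    {"dx": -0.15, "dy": 0, "dz": 0.55, "wx": 0, "wy": 0, "wz": 0},
  ],
)

```text
t: 16.08
tool_pos: [508.7, 328.6, 231.1]
tool_rot: [0.0, 0.68, 0.733, -0.0]
ft_force: [-0.5, 1.4, -0.1]
gripper_width: 43.2
grip_force: 12.0
```

Emit:
move_arm(
  plan=[
    {"dx": 0, "dy": 0, "dz": 0.1, "wx": 0, "wy": 0, "wz": 0},
    {"dx": 0, "dy": 0, "dz": 0.1, "wx": 0, "wy": 0, "wz": 0},
  ],
)

```text
t: 16.32
tool_pos: [508.6, 328.7, 230.9]
tool_rot: [0.0, 0.68, 0.733, -0.0]
ft_force: [-2.1, -2.2, 7.1]
gripper_width: 43.0
grip_force: 12.0
```

Emit:
move_arm(
  plan=[
    {"dx": 0, "dy": 0, "dz": 0, "wx": 0, "wy": 0, "wz": 0},
    {"dx": 0, "dy": 0, "dz": 0, "wx": 0, "wy": 0, "wz": 0},
    {"dx": 0, "dy": 0, "dz": 0, "wx": 0, "wy": 0, "wz": 0},
    {"dx": 0, "dy": 0, "dz": 0, "wx": 0, "wy": 0, "wz": 0},
  ],
  fingers=0.65,
)

```text
t: 16.82
tool_pos: [508.7, 328.6, 230.1]
tool_rot: [-0.0, 0.68, 0.733, -0.0]
ft_force: [0.4, -0.1, -0.5]
gripper_width: 60.0
grip_force: 0.0
```

Emit:
move_arm(
  plan=[
    {"dx": 0, "dy": 0, "dz": -3, "wx": 0, "wy": 0, "wz": 0},
    {"dx": 0, "dy": 0, "dz": -8, "wx": 0, "wy": 0, "wz": 0},
    {"dx": 0, "dy": 0, "dz": -14, "wx": 0, "wy": 0, "wz": 0},
    {"dx": 0, "dy": 0, "dz": -19, "wx": 0, "wy": 0, "wz": 0},
    {"dx": 0, "dy": 0, "dz": -19, "wx": 0, "wy": 0, "wz": 0},
  ],
)

```text
t: 17.45
tool_pos: [509.2, 330.1, 424.9]
tool_rot: [0.001, 0.68, 0.733, 0.004]
ft_force: [-0.0, 0.6, -0.4]
gripper_width: 59.3
grip_force: 0.0
```

```bash
python3 - <<'E'
from h import *
p=shot('wrist'); w=cloud(p); o=readout.get_obs(); print(o['tool_pos'],o['gripper_width'],o['joint_pos'].round(2))
print('deep w',rect(w,(507,329),80,95,112))
k=(np.hypot(w[...,0]-508,w[...,1]-328)<26)&(w[...,2]<92)&(w[...,2]>60); q=w[k]; print('large in deep: centre',cv2.minEnclosingCircle(q[:,:2].astype(np.float32)),'top z',np.percentile(q[:,2],98))
rel(462.5,-156.5,245,.071); rel(485,90,245,.8)
save(p,'w4.png')
E
```

```text
[508.87625088 329.12814539 422.24355867] 59.6208193137716 [ 0.09  0.56 -1.    1.64  0.5   1.22 -0.94]
deep w (array([509.2, 328.8]), array([124.4,  62.6]), np.float64(0.077), 2302)
large in deep: centre ((509.39129638671875, 329.1050109863281), 21.811359405517578) top z 83.48517790636257
to (462.5, -156.5, 245, 0.071) d [-48.09  -8.22   1.73] w [ 0.002 -0.004  1.574] rows 8.4
to (485, 90, 245, 0.8) d [-23.67  -4.15   1.78] w [ 0.003 -0.003  0.845] rows 4.5
```

View pics/w4.png

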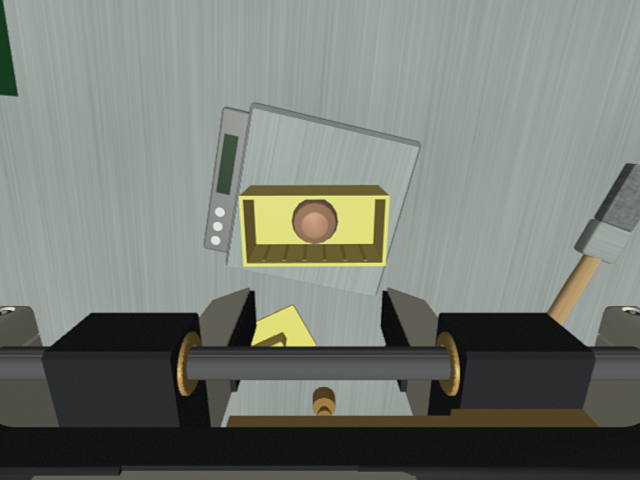

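The mushroom stands upright at (315,220) in the punnet. Next is the shallow one.

Emit:
move_arm(
  plan=[
    {"dx": -5, "dy": -1, "dz": 0, "wx": 0, "wy": 0, "wz": 0.18},
    {"dx": -10, "dy": -2, "dz": 0, "wx": 0, "wy": 0, "wz": 0.36},
    {"dx": -15, "dy": -3, "dz": 0, "wx": 0, "wy": 0, "wz": 0.54},
    {"dx": -20, "dy": -4, "dz": 1, "wx": 0, "wy": 0, "wz": 0.7},
    {"dx": -23.7, "dy": -4.2, "dz": 1.8, "wx": 0, "wy": 0, "wz": 0.845},
  ],
  fingers=1,
)

```text
t: 18.12
tool_pos: [483.1, 86.2, 400.4]
tool_rot: [0.0, 0.922, 0.386, -0.002]
ft_force: [0.2, -0.2, 0.3]
gripper_width: 91.7
grip_force: 0.0
```

Emit:
move_arm(
  plan=[
    {"dx": -4, "dy": 3, "dz": 0, "wx": 0, "wy": 0, "wz": 0.15},
    {"dx": -8, "dy": 6, "dz": 0, "wx": 0, "wy": 0, "wz": 0.3},
    {"dx": -12, "dy": 10, "dz": 0, "wx": 0, "wy": 0, "wz": 0.45},
    {"dx": -16, "dy": 13, "dz": 0, "wx": 0, "wy": 0, "wz": 0.6},
    {"dx": -19.2, "dy": 15.6, "dz": 0, "wx": 0, "wy": 0, "wz": 0.729},
  ],
)

```text
t: 18.75
tool_pos: [461.0, -159.6, 400.6]
tool_rot: [-0.0, 0.999, 0.032, -0.001]
ft_force: [0.6, 0.0, 0.1]
gripper_width: 92.4
grip_force: 0.0
```

```bash
python3 - <<'E'
from h import *
vision.grab_frame('top');p=shot('wrist'); w=cloud(p); o=readout.get_obs(); print(o['tool_pos'],o['gripper_width'],o['joint_pos'].round(2))
print('sh',rect(w,(462,-157),80,36,50))
rel(462.5,-156.5,37,.071)
E
```

```text
[ 460.65162012 -162.71905836  400.41229734] 91.60494300130196 [ 0.84  0.24 -0.63  1.94  0.17  1.01 -1.38]
sh (array([ 462.4, -157. ]), array([125. ,  62.1]), np.float64(0.071), 1558)
to (462.5, -156.5, 37, 0.071) d [ 0.29 -0.62 20.44] w [ 0.001  0.003 -0.011] rows 3.3
```

Emit:
move_arm(
  plan=[
    {"dx": 0.2, "dy": -0.4, "dz": 5, "wx": 0, "wy": 0, "wz": 0},
    {"dx": 0.2, "dy": -0.4, "dz": 10, "wx": 0, "wy": 0, "wz": 0},
    {"dx": 0.2, "dy": -0.4, "dz": 15, "wx": 0, "wy": 0, "wz": 0},
    {"dx": 0.2, "dy": -0.4, "dz": 15, "wx": 0, "wy": 0, "wz": 0},
    {"dx": 0.2, "dy": -0.4, "dz": 15, "wx": 0, "wy": 0, "wz": 0},
  ],
)

```text
t: 19.48
tool_pos: [464.6, -152.6, 253.0]
tool_rot: [-0.0, 0.999, 0.036, 0.0]
ft_force: [0.4, -0.2, 1.4]
gripper_width: 91.4
grip_force: 0.0
```

```bash
python3 - <<'E'
from h import *
p=shot('wrist'); w=cloud(p); o=readout.get_obs(); print(o['tool_pos'])
print('sh',rect(w,(462,-157),80,36,50))
k=(w[...,1]<-235)&(w[...,1]>-262)&(w[...,2]>40)&(w[...,2]<110)&(abs(w[...,0]-462)<50);print('rim',np.percentile(w[k][:,2],[50,90,99]) if k.any() else 0)
rel(462.3,-157,37.5,.071)
E
```

```text
[ 465.08817255 -152.904413    253.82369098]
sh (array([ 473.1, -156.2]), array([104.1,  62.4]), np.float64(0.069), 3354)
rim [62.19303755 73.72327752 74.57765462]
to (462.3, -157, 37.5, 0.071) d [-0.32  0.38  5.73] w [ 0.001 -0.002  0.001] rows 0.9
```

Emit:
move_arm(
  plan=[
    {"dx": -0.25, "dy": 0.3, "dz": 2, "wx": 0, "wy": 0, "wz": 0},
    {"dx": -0.25, "dy": 0.35, "dz": 4, "wx": 0, "wy": 0, "wz": 0},
    {"dx": -0.25, "dy": 0.35, "dz": 5.7, "wx": 0, "wy": 0, "wz": 0},
    {"dx": -0.25, "dy": 0.35, "dz": 5.7, "wx": 0, "wy": 0, "wz": 0},
    {"dx": -0.25, "dy": 0.35, "dz": 5.7, "wx": 0, "wy": 0, "wz": 0},
  ],
)

```text
t: 20.15
tool_pos: [462.4, -156.8, 196.1]
tool_rot: [0.0, 0.999, 0.036, 0.001]
ft_force: [-0.1, 0.0, -0.3]
gripper_width: 91.7
grip_force: 0.0
```

Emit:
move_arm(
  plan=[
    {"dx": 0, "dy": 0, "dz": 0, "wx": 0, "wy": 0, "wz": 0},
    {"dx": 0, "dy": 0, "dz": 0, "wx": 0, "wy": 0, "wz": 0},
    {"dx": 0, "dy": 0, "dz": 0, "wx": 0, "wy": 0, "wz": 0},
    {"dx": 0, "dy": 0, "dz": 0, "wx": 0, "wy": 0, "wz": 0},
    {"dx": 0, "dy": 0, "dz": 0, "wx": 0, "wy": 0, "wz": 0},
  ],
  fingers=0.5,
  grip_force=10,
)

```text
t: 20.78
tool_pos: [461.9, -156.9, 195.4]
tool_rot: [0.0, 0.999, 0.035, 0.0]
ft_force: [-0.5, -0.7, 2.7]
gripper_width: 61.9
grip_force: 10.0
```

Emit:
move_arm(
  plan=[
    {"dx": 0, "dy": 0, "dz": -3, "wx": 0, "wy": 0, "wz": 0},
    {"dx": 0, "dy": 0, "dz": -8, "wx": 0, "wy": 0, "wz": 0},
    {"dx": 0, "dy": 0, "dz": -14, "wx": 0, "wy": 0, "wz": 0},
    {"dx": 0, "dy": 0, "dz": -20, "wx": 0, "wy": 0, "wz": 0},
    {"dx": 0, "dy": 0, "dz": -20, "wx": 0, "wy": 0, "wz": 0},
  ],
)

```text
t: 21.4
tool_pos: [463.7, -156.9, 400.0]
tool_rot: [0.002, 0.999, 0.035, 0.004]
ft_force: [1.1, 0.3, -0.9]
gripper_width: 62.2
grip_force: 10.0
```

```bash
python3 - <<'E'
from h import *
vision.grab_frame('top');p=shot('wrist'); w=cloud(p); o=readout.get_obs(); print(o['tool_pos'],o['gripper_width'],o['grip_force'],o['ft_force'])
rel(485,86,270,.076);rel(509,328.7,270,.076)
E
```

```text
[ 461.61210542 -156.90738334  395.49795848] 61.94722819804595 9.998428970575333 [ 0.08615691  0.03838324 -1.52694852]
to (485, 86, 270, 0.076) d [  4.05 -24.06  -3.38] w [ 0.001 -0.001 -0.006] rows 3.9
to (509, 328.7, 270, 0.076) d [  8.15 -48.1   -3.4 ] w [ 0.001 -0.001 -0.006] rows 7.8
```

Emit:
move_arm(
  plan=[
    {"dx": 1, "dy": -6, "dz": -1, "wx": 0, "wy": 0, "wz": 0},
    {"dx": 2, "dy": -12, "dz": -2, "wx": 0, "wy": 0, "wz": 0},
    {"dx": 3, "dy": -18, "dz": -3, "wx": 0, "wy": 0, "wz": 0},
    {"dx": 4, "dy": -24, "dz": -3, "wx": 0, "wy": 0, "wz": 0},
    {"dx": 4, "dy": -24, "dz": -3, "wx": 0, "wy": 0, "wz": 0},
  ],
)

```text
t: 22.12
tool_pos: [483.6, 91.0, 423.9]
tool_rot: [-0.002, 0.999, 0.041, -0.001]
ft_force: [-0.0, -0.9, -0.2]
gripper_width: 61.7
grip_force: 10.0
```

Emit:
move_arm(
  plan=[
    {"dx": 1, "dy": -6, "dz": 0, "wx": 0, "wy": 0, "wz": 0},
    {"dx": 2, "dy": -12, "dz": 0, "wx": 0, "wy": 0, "wz": 0},
    {"dx": 3, "dy": -18, "dz": 0, "wx": 0, "wy": 0, "wz": 0},
    {"dx": 4.1, "dy": -24, "dz": 0, "wx": 0, "wy": 0, "wz": -0.005},
    {"dx": 4.1, "dy": -24, "dz": 0, "wx": 0, "wy": 0, "wz": -0.005},
  ],
)

```text
t: 22.75
tool_pos: [506.5, 332.5, 422.8]
tool_rot: [-0.001, 0.999, 0.042, -0.002]
ft_force: [-0.9, -0.5, -1.4]
gripper_width: 61.6
grip_force: 10.0
```

```bash
python3 - <<'E'
from h import *
vision.grab_frame('top');vision.grab_frame('top');p=shot('wrist'); w=cloud(p); o=readout.get_obs(); print(o['tool_pos'],o['gripper_width'],o['joint_pos'].round(2))
g=o['tool_pos']; g[2]-=159
print('held rim',rect(w,g[:2],80,g[2]+2,g[2]+14)); 
rel(509,328.7,150,.076)
E
```

```text
[508.98685723 326.04189913 423.15134547] 61.859998228587884 [-0.01  0.49 -0.82  1.64  0.38  1.18 -2.42]
held rim (array([519.4, 328.2]), array([103.3,  97. ]), np.float64(0.074), 6871)
to (509, 328.7, 150, 0.076) d [ 0.06 -0.29 11.41] w [ 0.003  0.003 -0.001] rows 1.8
```

Emit:
move_arm(
  plan=[
    {"dx": 0, "dy": -0.1, "dz": 4, "wx": 0, "wy": 0, "wz": 0},
    {"dx": 0, "dy": -0.1, "dz": 8, "wx": 0, "wy": 0, "wz": 0},
    {"dx": 0, "dy": -0.1, "dz": 11, "wx": 0, "wy": 0, "wz": 0},
    {"dx": 0, "dy": -0.1, "dz": 11, "wx": 0, "wy": 0, "wz": 0},
    {"dx": 0, "dy": -0.1, "dz": 11, "wx": 0, "wy": 0, "wz": 0},
  ],
)

```text
t: 23.52
tool_pos: [509.5, 327.7, 316.3]
tool_rot: [-0.0, 0.999, 0.037, 0.001]
ft_force: [1.2, 0.0, -0.2]
gripper_width: 62.0
grip_force: 10.0
```

```bash
python3 - <<'E'
from h import *
for i in range(3): vision.grab_frame('top'); print(readout.get_obs()['tool_pos'].round(1))
p=shot('wrist'); w=cloud(p); save(p,'w5.png')
print('deep?',rect(w,(509,328),85,97,109))
rel(509,328.7,140,.076)
E
```

```text
[509.5 328.2 316.8]
[509.4 328.5 317. ]
[509.3 328.8 316.9]
deep? (array([570.2, 333.2]), array([61.8,  1.3]), np.float64(-1.502), 311)
to (509, 328.7, 140, 0.076) d [-0.02  0.01  1.77] w [-0.001 -0.002 -0.001] rows 0.3
```

View pics/w5.png

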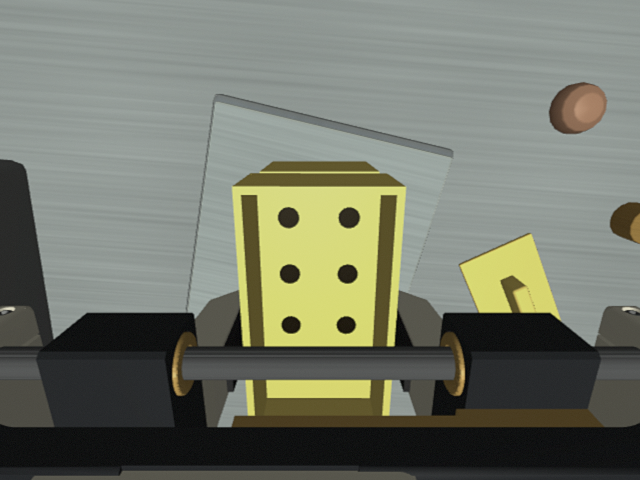

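The shallow punnet is held square over the deep one, whose far end shows at (318,168) and is lined up. Lower it.

Emit:
move_arm(
  plan=[
    {"dx": 0, "dy": 0, "dz": 0.6, "wx": 0, "wy": 0, "wz": 0},
    {"dx": 0, "dy": 0, "dz": 1.2, "wx": 0, "wy": 0, "wz": 0},
    {"dx": 0, "dy": 0, "dz": 1.7, "wx": 0, "wy": 0, "wz": 0},
    {"dx": 0, "dy": 0, "dz": 2, "wx": 0, "wy": 0, "wz": 0},
    {"dx": 0, "dy": 0, "dz": 2, "wx": 0, "wy": 0, "wz": 0},
  ],
)

```text
t: 24.35
tool_pos: [508.5, 328.7, 294.8]
tool_rot: [0.0, 0.999, 0.038, -0.0]
ft_force: [0.1, 0.7, -0.2]
gripper_width: 62.2
grip_force: 10.0
```

Emit:
move_arm(
  plan=[
    {"dx": 0, "dy": 0, "dz": 0.2, "wx": 0, "wy": 0, "wz": 0},
    {"dx": 0, "dy": 0, "dz": 0.2, "wx": 0, "wy": 0, "wz": 0},
    {"dx": 0, "dy": 0, "dz": 0.2, "wx": 0, "wy": 0, "wz": 0},
  ],
)

```text
t: 24.72
tool_pos: [508.7, 328.8, 293.4]
tool_rot: [-0.0, 0.999, 0.038, 0.0]
ft_force: [-0.3, 0.1, 0.6]
gripper_width: 61.8
grip_force: 10.0
```

Emit:
move_arm(
  plan=[
    {"dx": 0, "dy": 0, "dz": 0.2, "wx": 0, "wy": 0, "wz": 0},
    {"dx": 0, "dy": 0, "dz": 0.2, "wx": 0, "wy": 0, "wz": 0},
    {"dx": 0, "dy": 0, "dz": 0.2, "wx": 0, "wy": 0, "wz": 0},
  ],
)

```text
t: 25.1
tool_pos: [508.8, 329.0, 292.8]
tool_rot: [0.0, 0.999, 0.038, 0.001]
ft_force: [-1.8, -1.6, 9.8]
gripper_width: 62.1
grip_force: 10.0
```

Emit:
move_arm(
  plan=[
    {"dx": 0, "dy": 0, "dz": 0, "wx": 0, "wy": 0, "wz": 0},
    {"dx": 0, "dy": 0, "dz": 0, "wx": 0, "wy": 0, "wz": 0},
    {"dx": 0, "dy": 0, "dz": 0, "wx": 0, "wy": 0, "wz": 0},
    {"dx": 0, "dy": 0, "dz": 0, "wx": 0, "wy": 0, "wz": 0},
  ],
  fingers=1,
)

```text
t: 25.6
tool_pos: [508.6, 328.7, 291.0]
tool_rot: [0.0, 0.999, 0.038, -0.0]
ft_force: [0.3, 0.2, -0.8]
gripper_width: 90.9
grip_force: 0.0
```

Emit:
move_arm(
  plan=[
    {"dx": 0, "dy": 0, "dz": -3, "wx": 0, "wy": 0, "wz": 0},
    {"dx": 0, "dy": 0, "dz": -8, "wx": 0, "wy": 0, "wz": 0},
    {"dx": 0, "dy": 0, "dz": -12, "wx": 0, "wy": 0, "wz": 0},
    {"dx": 0, "dy": 0, "dz": -14, "wx": 0, "wy": 0, "wz": 0},
    {"dx": 0, "dy": 0, "dz": -14, "wx": 0, "wy": 0, "wz": 0},
  ],
)

```text
t: 26.22
tool_pos: [508.8, 328.9, 432.1]
tool_rot: [-0.0, 0.999, 0.038, 0.001]
ft_force: [-0.3, -0.3, 0.5]
gripper_width: 91.6
grip_force: 0.0
```

```bash
python3 - <<'E'
from h import *
p=shot('top'); w=cloud(p); print('sh top',rect(w,(507,327),80,135,150))
p=shot('wrist'); w=cloud(p); o=readout.get_obs(); print(o['tool_pos'],o['gripper_width'])
print('sh',rect(w,(509,329),85,135,150)); k=(np.hypot(w[...,0]-509,w[...,1]-329)<85)&(w[...,2]>120); print(np.percentile(w[k][:,2],[50,90,98]))
rel(485,165,250,.86); rel(464,3.5,250,1.646)
E
```

```text
sh top (array([507. , 327.5]), array([124.6,  64.4]), np.float64(0.087), 197)
[508.41538038 328.1954274  429.58582583] 92.15151358730303
sh (array([509.7, 329. ]), array([124.2,  62.1]), np.float64(0.074), 2286)
[340.33540227 358.16299851 360.07202482]
to (485, 165, 250, 0.86) d [-3.56 16.09  2.09] w [ 0.001  0.002 -0.784] rows 4.2
to (464, 3.5, 250, 1.646) d [-6.88 32.04  2.11] w [-0.     0.003 -1.57 ] rows 8.4
```

Emit:
move_arm(
  plan=[
    {"dx": -1, "dy": 4, "dz": 0, "wx": 0, "wy": 0, "wz": -0.18},
    {"dx": -2, "dy": 8, "dz": 0, "wx": 0, "wy": 0, "wz": -0.36},
    {"dx": -3, "dy": 12, "dz": 0, "wx": 0, "wy": 0, "wz": -0.54},
    {"dx": -3.6, "dy": 16.1, "dz": 1, "wx": 0, "wy": 0, "wz": -0.7},
    {"dx": -3.6, "dy": 16.1, "dz": 2.1, "wx": 0, "wy": 0, "wz": -0.784},
  ],
  fingers=0.6,
)

```text
t: 26.95
tool_pos: [484.9, 160.7, 407.7]
tool_rot: [0.001, 0.91, 0.415, -0.002]
ft_force: [-1.0, 0.3, -0.0]
gripper_width: 55.2
grip_force: 0.0
```

Emit:
move_arm(
  plan=[
    {"dx": -3, "dy": 2, "dz": 0, "wx": 0, "wy": 0, "wz": -0.18},
    {"dx": -6, "dy": 4, "dz": 0, "wx": 0, "wy": 0, "wz": -0.36},
    {"dx": -10, "dy": 6, "dz": 0, "wx": 0, "wy": 0, "wz": -0.54},
    {"dx": -13.6, "dy": 8.9, "dz": 0, "wx": 0, "wy": 0, "wz": -0.7},
    {"dx": -13.6, "dy": 8.9, "dz": 0, "wx": 0, "wy": 0, "wz": -0.786},
  ],
)

```text
t: 27.58
tool_pos: [462.8, -0.6, 408.1]
tool_rot: [-0.001, 0.682, 0.732, -0.002]
ft_force: [-0.2, 0.3, -0.4]
gripper_width: 55.1
grip_force: 0.0
```

```bash
python3 - <<'E'
from h import *
vision.grab_frame('top'); vision.grab_frame('top')
p=shot('wrist'); w=cloud(p); save(p,'w6.png'); o=readout.get_obs(); print(o['tool_pos'],o['gripper_width'],o['joint_pos'].round(2))
print('small',ball(w,(464,3.5),25)); 
rel(464,3.5,24,1.646)
E
```

```text
[463.00834269   3.79783351 408.94972759] 55.41355469469903 [ 0.99  0.34 -1.23  1.98  0.36  1.07 -0.33]
small (array([464.4,   3.8]), 13.0, array([476.5,  16.7,  25.6]), 491)
to (464, 3.5, 24, 1.646) d [-0.07  0.15 22.59] w [-0.002 -0.002 -0.002] rows 3.6
```

Emit:
move_arm(
  plan=[
    {"dx": 0, "dy": 0.15, "dz": 6, "wx": 0, "wy": 0, "wz": 0},
    {"dx": 0, "dy": 0.15, "dz": 12, "wx": 0, "wy": 0, "wz": 0},
    {"dx": 0, "dy": 0.15, "dz": 17, "wx": 0, "wy": 0, "wz": 0},
    {"dx": 0, "dy": 0.15, "dz": 20, "wx": 0, "wy": 0, "wz": 0},
    {"dx": 0, "dy": 0.15, "dz": 20, "wx": 0, "wy": 0, "wz": 0},
  ],
)

```text
t: 28.35
tool_pos: [463.5, 5.8, 208.1]
tool_rot: [-0.002, 0.679, 0.734, -0.001]
ft_force: [-0.0, 0.3, 0.6]
gripper_width: 55.2
grip_force: 0.0
```

```bash
python3 - <<'E'
from h import *
vision.grab_frame('top'); vision.grab_frame('top'); vision.grab_frame('top')
rel(464.4,3.8,23.5,1.646); print(readout.get_obs()['tool_pos'])
E
```

```text
to (464.4, 3.8, 23.5, 1.646) d [-0.14 -0.14  2.87] w [ 0.001 -0.     0.   ] rows 0.5
[465.63290839   5.30911097 211.23987787]
```

Emit:
move_arm(
  plan=[
    {"dx": -0.1, "dy": -0.1, "dz": 1.5, "wx": 0, "wy": 0, "wz": 0},
    {"dx": -0.1, "dy": -0.1, "dz": 2.85, "wx": 0, "wy": 0, "wz": 0},
    {"dx": -0.1, "dy": -0.1, "dz": 2.85, "wx": 0, "wy": 0, "wz": 0},
    {"dx": -0.1, "dy": -0.1, "dz": 2.85, "wx": 0, "wy": 0, "wz": 0},
  ],
)

```text
t: 29.0
tool_pos: [464.2, 3.5, 181.7]
tool_rot: [-0.0, 0.68, 0.733, 0.0]
ft_force: [0.0, 0.4, -0.1]
gripper_width: 55.4
grip_force: 0.0
```

Emit:
move_arm(
  plan=[
    {"dx": 0, "dy": 0, "dz": 0, "wx": 0, "wy": 0, "wz": 0},
    {"dx": 0, "dy": 0, "dz": 0, "wx": 0, "wy": 0, "wz": 0},
    {"dx": 0, "dy": 0, "dz": 0, "wx": 0, "wy": 0, "wz": 0},
    {"dx": 0, "dy": 0, "dz": 0, "wx": 0, "wy": 0, "wz": 0},
    {"dx": 0, "dy": 0, "dz": 0, "wx": 0, "wy": 0, "wz": 0},
  ],
  fingers=0.1,
  grip_force=10,
)

```text
t: 29.62
tool_pos: [464.3, 3.4, 181.8]
tool_rot: [0.0, 0.68, 0.733, 0.0]
ft_force: [-1.1, -0.7, 1.5]
gripper_width: 25.1
grip_force: 10.0
```

Emit:
move_arm(
  plan=[
    {"dx": 0, "dy": 0, "dz": -3, "wx": 0, "wy": 0, "wz": 0},
    {"dx": 0, "dy": 0, "dz": -9, "wx": 0, "wy": 0, "wz": 0},
    {"dx": 0, "dy": 0, "dz": -15, "wx": 0, "wy": 0, "wz": 0},
    {"dx": 0, "dy": 0, "dz": -20, "wx": 0, "wy": 0, "wz": 0},
    {"dx": 0, "dy": 0, "dz": -22, "wx": 0, "wy": 0, "wz": 0},
  ],
)

```text
t: 30.25
tool_pos: [464.8, 3.7, 404.2]
tool_rot: [0.002, 0.68, 0.733, 0.001]
ft_force: [0.0, 0.0, -1.7]
gripper_width: 24.9
grip_force: 10.0
```

```bash
python3 - <<'E'
from h import *
vision.grab_frame('top'); vision.grab_frame('top'); vision.grab_frame('top')
o=readout.get_obs(); print(o['tool_pos'],o['gripper_width'],o['joint_pos'].round(2))
rel(485,165,250,1.646);rel(509,329,230,1.646)
E
```

```text
[464.12482583   2.9457964  401.63927994] 25.165304711781324 [ 0.97  0.35 -1.21  1.99  0.38  1.06 -0.34]
to (485, 165, 250, 1.646) d [16.01  3.28 -0.75] w [ 0.001  0.001 -0.001] rows 2.6
to (509, 329, 230, 1.646) d [32.19  6.89  1.23] w [ 0.001  0.001 -0.001] rows 5.3
```

Emit:
move_arm(
  plan=[
    {"dx": 5, "dy": 1, "dz": 0, "wx": 0, "wy": 0, "wz": 0},
    {"dx": 10, "dy": 2, "dz": 0, "wx": 0, "wy": 0, "wz": 0},
    {"dx": 15, "dy": 3, "dz": 0, "wx": 0, "wy": 0, "wz": 0},
    {"dx": 20, "dy": 4, "dz": 0, "wx": 0, "wy": 0, "wz": 0},
    {"dx": 20, "dy": 4, "dz": 0, "wx": 0, "wy": 0, "wz": 0},
  ],
)

```text
t: 31.02
tool_pos: [487.2, 210.8, 399.9]
tool_rot: [-0.002, 0.677, 0.736, -0.0]
ft_force: [-0.1, -0.3, 0.3]
gripper_width: 24.7
grip_force: 10.0
```

Emit:
move_arm(
  plan=[
    {"dx": 5, "dy": 1, "dz": 0, "wx": 0, "wy": 0, "wz": 0},
    {"dx": 9, "dy": 2, "dz": 0, "wx": 0, "wy": 0, "wz": 0},
    {"dx": 12.2, "dy": 2.9, "dz": 1, "wx": 0, "wy": 0, "wz": 0},
    {"dx": 12.2, "dy": 2.9, "dz": 5, "wx": 0, "wy": 0, "wz": 0},
    {"dx": 12.2, "dy": 2.9, "dz": 5, "wx": 0, "wy": 0, "wz": 0},
  ],
)

```text
t: 31.65
tool_pos: [507.8, 327.5, 346.7]
tool_rot: [-0.001, 0.68, 0.733, -0.005]
ft_force: [0.4, -1.0, 0.4]
gripper_width: 24.6
grip_force: 10.0
```

```bash
python3 - <<'E'
from h import *
for i in range(3): vision.grab_frame('top')
p=shot('wrist'); w=cloud(p); o=readout.get_obs(); print(o['tool_pos'],o['gripper_width'],o['joint_pos'].round(2))
print('sh',rect(w,(509,329),85,135,148))
rel(509,329,131,1.646)
E
```

```text
[509.38316905 329.13716473 352.59294696] 25.353306394554057 [ 0.08  0.65 -0.99  1.7   0.6   1.12 -1.02]
sh (array([509.6, 334.4]), array([124.7,  53.3]), np.float64(0.066), 3248)
to (509, 329, 131, 1.646) d [-0.01 -0.05  6.26] w [ 0.001 -0.    -0.001] rows 1.0
```

Emit:
move_arm(
  plan=[
    {"dx": 0, "dy": 0, "dz": 2, "wx": 0, "wy": 0, "wz": 0},
    {"dx": 0, "dy": 0, "dz": 4, "wx": 0, "wy": 0, "wz": 0},
    {"dx": 0, "dy": 0, "dz": 5.5, "wx": 0, "wy": 0, "wz": 0},
    {"dx": 0, "dy": 0, "dz": 6.1, "wx": 0, "wy": 0, "wz": 0},
    {"dx": 0, "dy": 0, "dz": 6.1, "wx": 0, "wy": 0, "wz": 0},
  ],
)

```text
t: 32.48
tool_pos: [508.7, 329.8, 290.3]
tool_rot: [-0.0, 0.68, 0.733, -0.0]
ft_force: [-0.7, 0.3, 0.5]
gripper_width: 25.0
grip_force: 10.0
```

Emit:
move_arm(
  plan=[
    {"dx": 0, "dy": 0, "dz": 0.1, "wx": 0, "wy": 0, "wz": 0},
    {"dx": 0, "dy": 0, "dz": 0.1, "wx": 0, "wy": 0, "wz": 0},
    {"dx": 0, "dy": 0, "dz": 0.1, "wx": 0, "wy": 0, "wz": 0},
  ],
)

```text
t: 32.85
tool_pos: [509.0, 329.7, 290.1]
tool_rot: [0.0, 0.68, 0.733, 0.0]
ft_force: [-0.3, 0.0, 0.3]
gripper_width: 24.7
grip_force: 10.0
```

Emit:
move_arm(
  plan=[
    {"dx": 0, "dy": 0, "dz": 0.1, "wx": 0, "wy": 0, "wz": 0},
    {"dx": 0, "dy": 0, "dz": 0.1, "wx": 0, "wy": 0, "wz": 0},
    {"dx": 0, "dy": 0, "dz": 0.1, "wx": 0, "wy": 0, "wz": 0},
  ],
)

```text
t: 33.22
tool_pos: [509.0, 329.7, 288.9]
tool_rot: [0.0, 0.68, 0.733, 0.0]
ft_force: [-0.2, 1.0, 0.7]
gripper_width: 24.9
grip_force: 10.0
```

Emit:
move_arm(
  plan=[
    {"dx": 0, "dy": 0, "dz": 0.1, "wx": 0, "wy": 0, "wz": 0},
    {"dx": 0, "dy": 0, "dz": 0.1, "wx": 0, "wy": 0, "wz": 0},
  ],
)

```text
t: 33.48
tool_pos: [508.9, 329.9, 288.8]
tool_rot: [0.0, 0.68, 0.733, 0.0]
ft_force: [-2.3, -2.1, 7.9]
gripper_width: 24.4
grip_force: 10.0
```

Emit:
move_arm(
  plan=[
    {"dx": 0, "dy": 0, "dz": 0, "wx": 0, "wy": 0, "wz": 0},
    {"dx": 0, "dy": 0, "dz": 0, "wx": 0, "wy": 0, "wz": 0},
    {"dx": 0, "dy": 0, "dz": 0, "wx": 0, "wy": 0, "wz": 0},
    {"dx": 0, "dy": 0, "dz": 0, "wx": 0, "wy": 0, "wz": 0},
  ],
  fingers=0.5,
)

```text
t: 33.98
tool_pos: [508.8, 329.6, 287.5]
tool_rot: [-0.0, 0.68, 0.733, -0.0]
ft_force: [-0.8, 0.5, -0.0]
gripper_width: 46.1
grip_force: 0.0
```

Emit:
move_arm(
  plan=[
    {"dx": 0, "dy": 0, "dz": -3, "wx": 0, "wy": 0, "wz": 0},
    {"dx": 0, "dy": 0, "dz": -8, "wx": 0, "wy": 0, "wz": 0},
    {"dx": 0, "dy": 0, "dz": -12, "wx": 0, "wy": 0, "wz": 0},
    {"dx": 0, "dy": 0, "dz": -14, "wx": 0, "wy": 0, "wz": 0},
    {"dx": 0, "dy": 0, "dz": -14, "wx": 0, "wy": 0, "wz": 0},
  ],
)

```text
t: 34.6
tool_pos: [509.0, 329.9, 428.5]
tool_rot: [0.0, 0.68, 0.733, 0.001]
ft_force: [0.7, -0.3, -1.4]
gripper_width: 46.0
grip_force: 0.0
```

```bash
python3 - <<'E'
from h import *
p=shot('top');p=shot('wrist'); w=cloud(p); save(p,'w7.png'); o=readout.get_obs(); print(o['tool_pos'],o['gripper_width'])
print('sh',rect(w,(509,329),85,135,150)); 
k=(np.hypot(w[...,0]-509,w[...,1]-329)<20)&(w[...,2]<140)&(w[...,2]>114); q=w[k]; print('small',cv2.minEnclosingCircle(q[:,:2].astype(np.float32)),np.percentile(q[:,2],98))
rel(454,151.5,230,.539)
E
```

```text
[508.73631365 329.02089393 426.11281624] 46.002761680737706
sh (array([510. , 329.4]), array([124.5,  62.6]), np.float64(0.071), 2647)
small ((509.5981140136719, 330.5539855957031), 12.804675102233887) 131.9367865719517
to (454, 151.5, 230, 0.539) d [-17.29  -6.78   3.75] w [-1.000e-03  2.000e-03  1.107e+00] rows 5.9
```

View pics/w7.png

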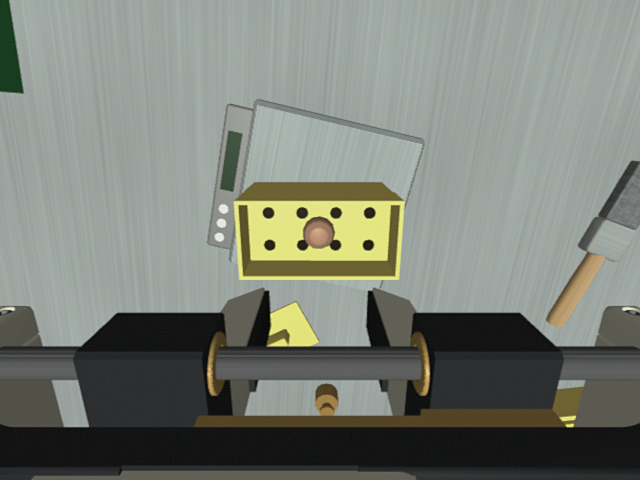

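The small mushroom stands upright at (318,233) in the shallow punnet (its top at z 132, as expected). Now the lid.

Emit:
move_arm(
  plan=[
    {"dx": -4, "dy": -1, "dz": 0, "wx": 0, "wy": 0, "wz": 0.18},
    {"dx": -8, "dy": -3, "dz": 0, "wx": 0, "wy": 0, "wz": 0.36},
    {"dx": -13, "dy": -5, "dz": 0, "wx": 0, "wy": 0, "wz": 0.54},
    {"dx": -17.3, "dy": -6.8, "dz": 0, "wx": 0, "wy": 0, "wz": 0.72},
    {"dx": -17.3, "dy": -6.8, "dz": 0, "wx": 0, "wy": 0, "wz": 0.8},
  ],
  fingers=0.6,
)

```text
t: 35.33
tool_pos: [453.1, 147.2, 425.5]
tool_rot: [0.001, 0.914, 0.405, -0.003]
ft_force: [0.8, -0.1, -0.3]
gripper_width: 55.2
grip_force: 0.0
```

Emit:
move_arm(
  plan=[
    {"dx": 0, "dy": 0, "dz": 1, "wx": 0, "wy": 0, "wz": 0.15},
    {"dx": 0, "dy": 0, "dz": 3, "wx": 0, "wy": 0, "wz": 0.307},
    {"dx": 0, "dy": 0, "dz": 3.7, "wx": 0, "wy": 0, "wz": 0.307},
    {"dx": 0, "dy": 0, "dz": 3.7, "wx": 0, "wy": 0, "wz": 0.307},
  ],
)

```text
t: 35.83
tool_pos: [453.6, 151.9, 389.6]
tool_rot: [-0.0, 0.963, 0.268, -0.001]
ft_force: [0.2, -0.8, -0.5]
gripper_width: 55.3
grip_force: 0.0
```

```bash
python3 - <<'E'
from h import *
for i in range(2): vision.grab_frame('top')
p=shot('wrist'); w=cloud(p); o=readout.get_obs(); print(o['tool_pos'],o['gripper_width'],o['joint_pos'].round(2))
print('ridge',rect(w,(454,151),60,28,38),'plate',rect(w,(454,151),75,6,13))
rel(454,151.5,30,.539)
E
```

```text
[454.17685027 152.23388212 391.00325052] 55.12445158017408 [ 0.41  0.29 -0.92  1.97  0.27  1.01 -1.66]
ridge (array([454. , 151.8]), array([70. , 11.6]), np.float64(0.546), 930) plate (array([454.1, 151.4]), array([124.2,  62.1]), np.float64(0.54), 6455)
to (454, 151.5, 30, 0.539) d [-0.06  0.06 20.2 ] w [-0.    -0.     0.002] rows 3.2
```

Emit:
move_arm(
  plan=[
    {"dx": 0, "dy": 0, "dz": 6, "wx": 0, "wy": 0, "wz": 0},
    {"dx": 0, "dy": 0, "dz": 12, "wx": 0, "wy": 0, "wz": 0},
    {"dx": 0, "dy": 0, "dz": 17, "wx": 0, "wy": 0, "wz": 0},
    {"dx": 0, "dy": 0, "dz": 18, "wx": 0, "wy": 0, "wz": 0},
    {"dx": 0, "dy": 0, "dz": 18, "wx": 0, "wy": 0, "wz": 0},
  ],
)

```text
t: 36.6
tool_pos: [454.5, 152.5, 211.5]
tool_rot: [-0.0, 0.964, 0.267, 0.0]
ft_force: [0.0, 0.3, 0.4]
gripper_width: 54.9
grip_force: 0.0
```

```bash
python3 - <<'E'
from h import *
for i in range(3): vision.grab_frame('top')
print(readout.get_obs()['tool_pos'])
rel(454,151.6,30.5,.543)
E
```

```text
[455.25048145 152.51499715 212.80801766]
to (454, 151.6, 30.5, 0.543) d [-0.16  0.01  2.33] w [ 0.001 -0.004 -0.004] rows 0.4
```

Emit:
move_arm(
  plan=[
    {"dx": -0.1, "dy": 0, "dz": 1.2, "wx": 0, "wy": 0, "wz": 0},
    {"dx": -0.1, "dy": 0, "dz": 2.25, "wx": 0, "wy": 0, "wz": 0},
    {"dx": -0.1, "dy": 0, "dz": 2.25, "wx": 0, "wy": 0, "wz": 0},
    {"dx": -0.1, "dy": 0, "dz": 2.25, "wx": 0, "wy": 0, "wz": 0},
  ],
)

```text
t: 37.25
tool_pos: [453.0, 151.5, 187.9]
tool_rot: [-0.0, 0.964, 0.266, -0.0]
ft_force: [-0.5, 0.5, 0.3]
gripper_width: 55.2
grip_force: 0.0
```

Emit:
move_arm(
  plan=[
    {"dx": 0, "dy": 0, "dz": 0, "wx": 0, "wy": 0, "wz": 0},
    {"dx": 0, "dy": 0, "dz": 0, "wx": 0, "wy": 0, "wz": 0},
    {"dx": 0, "dy": 0, "dz": 0, "wx": 0, "wy": 0, "wz": 0},
    {"dx": 0, "dy": 0, "dz": 0, "wx": 0, "wy": 0, "wz": 0},
    {"dx": 0, "dy": 0, "dz": 0, "wx": 0, "wy": 0, "wz": 0},
  ],
  fingers=0,
  grip_force=15,
)

```text
t: 37.88
tool_pos: [453.2, 151.5, 188.3]
tool_rot: [0.0, 0.964, 0.266, 0.0]
ft_force: [0.2, -0.2, -0.6]
gripper_width: 11.8
grip_force: 15.0
```

Emit:
move_arm(
  plan=[
    {"dx": 0, "dy": 0, "dz": -3, "wx": 0, "wy": 0, "wz": 0},
    {"dx": 0, "dy": 0, "dz": -9, "wx": 0, "wy": 0, "wz": 0},
    {"dx": 0, "dy": 0, "dz": -15, "wx": 0, "wy": 0, "wz": 0},
    {"dx": 0, "dy": 0, "dz": -20, "wx": 0, "wy": 0, "wz": 0},
    {"dx": 0, "dy": 0, "dz": -23, "wx": 0, "wy": 0, "wz": 0},
  ],
)

```text
t: 38.5
tool_pos: [453.3, 151.9, 420.8]
tool_rot: [0.0, 0.964, 0.266, 0.002]
ft_force: [0.6, 0.9, -0.5]
gripper_width: 12.3
grip_force: 15.0
```

```bash
python3 - <<'E'
from h import *
for i in range(3): vision.grab_frame('top')
o=readout.get_obs(); print(o['tool_pos'],o['gripper_width'],o['joint_pos'].round(2))
rel(509.6,329.2,260,.074)
E
```

```text
[453.49249043 151.65021371 419.54502793] 11.616857761186386 [ 0.46  0.25 -0.96  1.94  0.24  1.06 -1.63]
to (509.6, 329.2, 260, 0.074) d [ 13.92 -12.37   0.07] w [ 0.001 -0.003  0.464] rows 3.0
```

Emit:
move_arm(
  plan=[
    {"dx": 4, "dy": -3.6, "dz": 0, "wx": 0, "wy": 0, "wz": 0.12},
    {"dx": 8, "dy": -7.2, "dz": 0, "wx": 0, "wy": 0, "wz": 0.25},
    {"dx": 12, "dy": -11, "dz": 0, "wx": 0, "wy": 0, "wz": 0.38},
    {"dx": 13.9, "dy": -12.4, "dz": 0, "wx": 0, "wy": 0, "wz": 0.464},
    {"dx": 13.9, "dy": -12.4, "dz": 0, "wx": 0, "wy": 0, "wz": 0.464},
  ],
)

```text
t: 39.28
tool_pos: [507.9, 331.2, 415.9]
tool_rot: [0.0, 0.999, 0.039, -0.002]
ft_force: [0.2, -0.3, -0.7]
gripper_width: 11.5
grip_force: 15.0
```

Emit:
move_arm(
  plan=[
    {"dx": 0, "dy": 0, "dz": 3, "wx": 0, "wy": 0, "wz": 0},
    {"dx": 0, "dy": 0, "dz": 6, "wx": 0, "wy": 0, "wz": 0},
    {"dx": 0, "dy": 0, "dz": 6.5, "wx": 0, "wy": 0, "wz": 0},
    {"dx": 0, "dy": 0, "dz": 6.5, "wx": 0, "wy": 0, "wz": 0},
  ],
)

```text
t: 39.78
tool_pos: [508.9, 328.5, 353.1]
tool_rot: [0.0, 0.999, 0.037, -0.0]
ft_force: [0.6, -0.1, -0.2]
gripper_width: 12.1
grip_force: 15.0
```

```bash
python3 - <<'E'
from h import *
for i in range(3): vision.grab_frame('top')
p=shot('wrist'); w=cloud(p); save(p,'w8.png'); o=readout.get_obs(); g=o['tool_pos']; print(g,o['gripper_width'],o['joint_pos'].round(2))
zl=g[2]-159-29.2+9
print('lid plate',rect(w,g[:2],85,zl-4,zl+4),'shallow part',rect(w,g[:2],85,136,147))
rel(509.6,329.2,166.2,.074)
E
```

```text
[509.16901572 329.42619926 354.48845554] 11.783977309357693 [-0.05  0.56 -0.77  1.7   0.44  1.06 -2.47]
lid plate (array([510.4, 329.9]), array([124.2,  62.4]), np.float64(0.074), 15750) shallow part (array([569.9, 333.5]), array([62.2,  3.7]), np.float64(-1.492), 787)
to (509.6, 329.2, 166.2, 0.074) d [0.04 0.03 2.93] w [-0.001 -0.002  0.001] rows 0.5
```

View pics/w8.png

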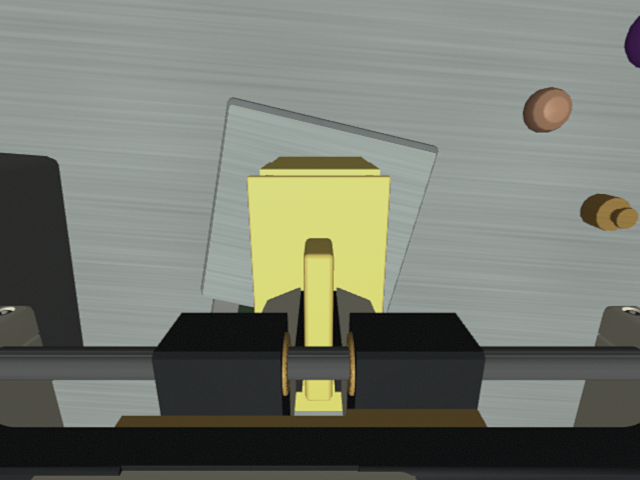

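The lid is level and square over the shallow punnet, whose far rim shows at (318,170). Lower and seat it.

Emit:
move_arm(
  plan=[
    {"dx": -0.05, "dy": 0.05, "dz": 0.8, "wx": 0, "wy": 0, "wz": 0},
    {"dx": -0.05, "dy": 0.05, "dz": 1.6, "wx": 0, "wy": 0, "wz": 0},
    {"dx": -0.05, "dy": 0.05, "dz": 2.2, "wx": 0, "wy": 0, "wz": 0},
    {"dx": -0.05, "dy": 0.05, "dz": 2.7, "wx": 0, "wy": 0, "wz": 0},
    {"dx": -0.05, "dy": 0.05, "dz": 2.7, "wx": 0, "wy": 0, "wz": 0},
  ],
)

```text
t: 40.6
tool_pos: [508.3, 328.8, 325.9]
tool_rot: [0.0, 0.999, 0.037, -0.0]
ft_force: [-0.2, -0.0, -0.8]
gripper_width: 11.9
grip_force: 15.0
```

Emit:
move_arm(
  plan=[
    {"dx": 0, "dy": 0, "dz": 0.15, "wx": 0, "wy": 0, "wz": 0},
    {"dx": 0, "dy": 0, "dz": 0.15, "wx": 0, "wy": 0, "wz": 0},
    {"dx": 0, "dy": 0, "dz": 0.15, "wx": 0, "wy": 0, "wz": 0},
  ],
)

```text
t: 40.98
tool_pos: [508.4, 328.9, 325.2]
tool_rot: [-0.0, 0.999, 0.037, 0.0]
ft_force: [-1.2, -0.4, 3.6]
gripper_width: 11.7
grip_force: 15.0
```

Emit:
move_arm(
  plan=[
    {"dx": 0, "dy": 0, "dz": 0.15, "wx": 0, "wy": 0, "wz": 0},
    {"dx": 0, "dy": 0, "dz": 0.15, "wx": 0, "wy": 0, "wz": 0},
    {"dx": 0, "dy": 0, "dz": 0.15, "wx": 0, "wy": 0, "wz": 0},
  ],
)

```text
t: 41.35
tool_pos: [508.3, 329.1, 325.2]
tool_rot: [0.0, 0.999, 0.037, 0.001]
ft_force: [-3.9, -3.1, 15.2]
gripper_width: 11.9
grip_force: 15.0
```

Contact is at the expected height (325.2). Release and lift.

Emit:
move_arm(
  plan=[
    {"dx": 0, "dy": 0, "dz": -0.15, "wx": 0, "wy": 0, "wz": 0},
    {"dx": 0, "dy": 0, "dz": -0.15, "wx": 0, "wy": 0, "wz": 0},
    {"dx": 0, "dy": 0, "dz": -0.15, "wx": 0, "wy": 0, "wz": 0},
    {"dx": 0, "dy": 0, "dz": -0.15, "wx": 0, "wy": 0, "wz": 0},
  ],
  fingers=0.6,
)

```text
t: 41.85
tool_pos: [508.4, 328.6, 324.4]
tool_rot: [0.0, 0.999, 0.037, -0.0]
ft_force: [0.3, 0.0, 0.1]
gripper_width: 47.6
grip_force: 0.1
```

Emit:
move_arm(
  plan=[
    {"dx": 0, "dy": 0, "dz": -2, "wx": 0, "wy": 0, "wz": 0},
    {"dx": 0, "dy": 0, "dz": -6, "wx": 0, "wy": 0, "wz": 0},
    {"dx": 0, "dy": 0, "dz": -10, "wx": 0, "wy": 0, "wz": 0},
    {"dx": 0, "dy": 0, "dz": -12, "wx": 0, "wy": 0, "wz": 0},
    {"dx": 0, "dy": 0, "dz": -12, "wx": 0, "wy": 0, "wz": 0},
  ],
)

```text
t: 42.48
tool_pos: [508.5, 329.2, 446.5]
tool_rot: [-0.001, 0.999, 0.037, 0.002]
ft_force: [-1.1, -0.1, -0.5]
gripper_width: 54.9
grip_force: 0.0
```

```bash
python3 - <<'E'
from h import *
for i in range(2): vision.grab_frame('top')
p=shot('wrist'); w=cloud(p); save(p,'w9.png')
print('lid plate',rect(w,(509,329),85,142,150),'ridge',rect(w,(509,329),60,165,175))
for r,z in [(85,142)]:
    k=(np.hypot(w[...,0]-509,w[...,1]-329)<60)&(w[...,2]>142)&(w[...,2]<152); q=w[k]; A=np.c_[q[:,:2]-[509,329],np.ones(len(q))]; print('plane',np.linalg.lstsq(A,q[:,2],rcond=None)[0])
p=shot('side'); save(p,'s9.png')
E
```

```text
lid plate (array([509.4, 329.1]), array([124.1,  62.1]), np.float64(0.075), 10425) ridge (array([509.7, 329.3]), array([69.7, 11.7]), np.float64(0.08), 1511)
plane [ 9.86651409e-05 -3.28153338e-04  1.44633994e+02]
```

View pics/s9.png

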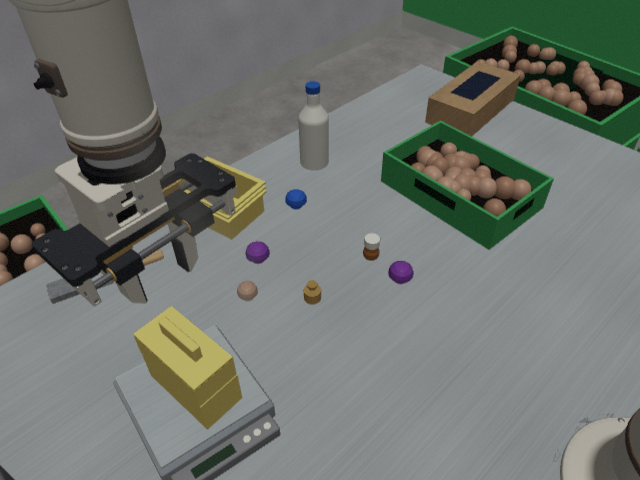

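The side view shows the closed, level stack at (190,365) on the scale. The middle mushroom, weight and jar stand in place at (247,290), (312,292) and (371,247).

```bash
python3 -c "
from rig import manip; print(manip.job_done())"
```

```text
the job is handed in; nothing more can be done
None
```

The two-tier pack is made up on the scale and handed in: the last images show it level on the pan with the lid seated and the middle mushroom, weight and jar in their places, but `job_done()` returned no verdict.

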